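# Load a photo-card frame into the inclined marking press

### The arm

A 6-joint arm with a two-finger parallel gripper is mounted at the origin on the work surface. World frame = base frame: x ahead of the robot, y to its left, z up, the work surface at z = 0. Lengths are in m, angles in rad, forces in N, time in s.
With the tool pointing down it reaches from about 0.35 to 0.925 m from the base axis. Payload 6.4 kg.
Tool frame: the origin (TCP) lies on the mounting face of the last link; the fingertips stand 199 mm ahead of it and the grasp point (between the pads) lies 180 mm ahead of it; z points along the fingers, y is the direction in which the jaws open and shut (so a half turn about z gives the same grasp; the last joint's range is limited). The gripper opens to 94 mm and grips with 3 to 60 N. Pads are 16 mm wide; open, the fingers measure 119 mm over their backs; the gripper's body (75 mm by 177 mm) begins 78 mm behind the grasp point.
Start: joints at [0.947, 0.245, 1.558, -0, 1.339, -0.174], TCP at [0.283, 0.585, 0.405] pointing down, gripper open.
Joint ranges: [-3.13, 3.13], [-1.02, 2.26], [0.13, 2.54], [-0.95, 4.09], [0.21, 2.88], [-2.74, 2.74]. Speed limits (rad/s): [2.57, 2.57, 3.14, 3.14, 3.14, 3.14].

### API

Orientations are given as a rotation vector (axis times angle).
In Python, from rig import sense, read_camera, get_calibration, workorder gives the robot as it stands. The module is installed in compiled form; this text tells all that it offers.
- The arm moves only by the tool send_rows, never from a script. Its argument "motion" is one flat list of numbers, 7 for each row, row after row: the turn, a rotation vector about the tool's x, y, z in degrees, then the shift along the tool's x, y, z in cm, then the gripper's target within -1 to 1 (shut at 1, half-way at 0, fully open at -1). In form: [rx, ry, rz, dx, dy, dz, hand, rx, ry, rz, dx, dy, dz, hand, ...]. A call has 1 to 5 rows; each row shifts and turns the commanded pose from where the row before left it, along the tool's axes as they then stand; what a row does not reach is not made up. A row lasts 1/8 s, in which the tool goes at most 62.5 mm and 10.7 degrees, less where a joint would pass 70% of its speed; a pose out of reach is approached as far as the arm can. A call is refused whole if a number of a shift passes 6.25 or a number of a turn 10.7, either way. A call with a gripper value outside its range is refused whole. The fingers move at their own pace and stop on an object; the grip force is fixed at half the most. Time passes only in rows, so rows that do not move let the fingers close. It gives the time, the measured TCP pose, the force and the opening at its end, in the units of the state.
- sense(): the state, without advancing time (a new reading comes with each control period).
- read_camera(name): name is "scene" or "top" or "wrist"; returns (picture, depth): 480x640x3 uint8, red, green, blue; 480x640 float32, m along the optical axis (not along the pixel's ray), 0 where there is no reading.
- get_calibration(name): a dict with "vfov" (degrees; the focal length in pixels is half the picture's height over the tangent of half this angle, whatever the lens; pixels are square), "cx", "cy" (the principal point, pixels), "extrinsics" (4x4, takes a point from world to camera coordinates); the wrist camera has in their place "T_tool_cam" (4x4, takes a point from camera to tool coordinates, whose origin is the TCP and whose axes are the flange's). Camera axes: x right, y down, z forward; pixel columns grow to the right and rows downward; lengths in m; the calibration is good to about 2 mm. The wrist camera is an equidistant fisheye: a pixel r from the principal point sees the ray r / f radians off the axis. A picture is of the moment at which its call begins: read the wrist's pose just before it. get_calibration takes no time and is no camera call.
- workorder.job_done(): hands the job in, once; it reports no verdict.
The state is a dict: "clock": time; "joints": joint angles; "qvel": joint speeds; "joint_torque": joint torques, N m; "tool_pos": TCP position; "tool_rot": TCP orientation; "force": force on the tool from outside, world axes, zero at the start; "torque": the same for the moment, N m; "gripper_width": finger opening in m.
Only numpy, scipy, OpenCV 4.12 (cv2) and the standard library are available. Lean on these libraries where they do the work, as an engineer would, in place of code of your own. Each camera call takes 0.05 s, during which the arm holds its last target.

### The job

Load the small wooden photo-card frame into the marking press: lay it face up on the sloping steel bed, long sides along the side fence, and let it go short of the corner so that gravity slides it down. Then push it gently on down the bed until it sits fully home, flat and hard up against both the side fence and the end stop, and by itself holds the roller lever of the limit switch tripped. Neither drop nor ram the frame, and leave the other things on the table where they are.

Things in the scene. Friction and masses are not known exactly. Their poses are not given: they have to be found in the camera images.
- frame: The work piece: oblong wooden photo-card frame, 94 mm long (its x), 64 mm wide (its y), 10 mm thick, corners clipped by 6 mm, 35 to 70 g, slippery. Four bars 11 mm wide round a 72 x 42 mm recess 6 mm deep with a white card back. Starts flat on the table, face (recess) up. Origin: centre of the underside; z out of the face. The same turned half round.
- bed: Polished steel sloping bed of the press. Origin: the locating corner, where side fence, end stop and bed surface meet. x: up the slope along the fence (rises 0.41 per unit); y: square away from the fence (rises 0.20 per unit); z: the bed's normal. The surface, z = 0, is 225 mm long, and 74 mm wide below x = 80 mm, 114 mm wide above. A frame let go slides down by itself (friction 0.17 to 0.27).
- home (a point): Point on the bed surface, at x = 47, y = 32 mm of the bed, where the frame's origin is when it is fully home, its long sides along the bed's x.
- fence (a point): Middle of the inner top edge of the side fence: a dark steel bar 150 mm long (bed x 0 to 150), 10 mm thick (y -10 to 0), 14 mm high over the bed. The end stop is a like bar, 14 mm high, at x -10 to 0, y 0 to 52.
- stamp (a point): Lower tip of the 12 mm stamp over the corner, at x = 14, y = 16, z = 26 mm of the bed; it does not move. Above it a 26 mm ram from z = 46, then the press's upper arm (x up to 30, y 4 to 46, from z = 74 to 122). The column stands behind the end stop, x -74 to -34, up to z = 144.
- press: The whole grey bench marking press, fixed to the table, with an inclined bed, a C-shaped head over the bed's lower corner and a limit switch beside it. Origin: centre of the underside of its 260 x 170 mm foot; it carries bed and switch.
- lever (a joint): Angle (rad) of the limit switch's sprung roller lever: 0 at rest, growing as the roller is pushed down the slope and away from the fence; tripped above 0.22, about 0.29 with the frame home. 30 mm long, on a pin along the bed's z at x = 36, y = 87 mm, top 24 mm over the bed. The roller takes 2 N to start, 4 N at 0.29 rad.
- roller (a point): Centre of the lever's white roller, 18 mm across, 10 mm high; at rest at x = 15, y = 66, z = 6.5 mm of the bed. The frame's lower outer corner stops at it about 20 mm short of home, its weight being too small to move it; a push of some 3 to 8 N takes it home, where the roller rides on its side and does not push it back.
- coaster: Bystander: round cork coaster, 80 mm across, 9 mm thick, lying flat. Origin: centre of the underside.
- cup: Bystander: white paper cup, 76 mm across, 85 mm high. Origin: centre of the underside.
- flask: Bystander: red steel flask, 68 mm across, 220 mm high. Origin: centre of the underside.
- mealbox: Bystander: open white meal box of two shallow trays side by side, 267 x 140 mm over all, 42 mm high. Origin: centre of the underside of the deeper tray (130 x 140 mm); the other lies next to it along its x.
Not all that is in view belongs to the job. What is shaped like the frame but green or orange is not meant.

How it is judged:
By the outcome, as a careful person would: the job done as asked, in the order asked, and still so for the second after the job is handed in, with the robot touching nothing.
It also fails if it takes over 48 s, if anything falls off the work surface, if the arm or the gripper's body presses on something with over 40 N, if the wrist force passes 120 N, or if a joint passes its speed limit or range.

## Working session

There is one attempt and no reset: what is moved stays moved. The work goes in short steps, Python scripts to look and compute and a tool call to move; the robot and the scene stay as the last step left them, time stands still between calls to the robot, and variables do not carry over. Pictures are saved under pics/ and viewed, and the job is handed in when it is done.

Besides the shell and the picture viewer there is one more tool, called after "Emit:" by a JSON object that holds its "method" and its "body", one argument or row to a line. send_rows: Moves the arm, as the interface text tells. Its arguments: {"type":"object","properties":{"motion":{"type":"array","items":{"type":"number"}}},"required":["motion"]}

```bash
mkdir -p pics; ls
python3 - <<'E'
from rig import sense, read_camera, get_calibration
import cv2,numpy as np
for n in ["scene","top","wrist"]:
    c=get_calibration(n); print(n,{k:(np.round(v,4).tolist() if hasattr(v,'__len__') else v) for k,v in c.items()})
    s=sense(); p,d=read_camera(n); cv2.imwrite(f"pics/{n}0.png",p[:,:,::-1]); np.savez(f"{n}0.npz",p=p,d=d,tp=s["tool_pos"],tr=s["tool_rot"])
print(sense())
E
```

```text
pics
scene {'vfov': 55.22925751357667, 'cx': 321.1405675468259, 'cy': 238.68264192111818, 'extrinsics': [[0.7658, 0.6426, -0.0234, -0.4122], [0.3346, -0.4293, -0.8389, -0.1183], [-0.5491, 0.6346, -0.5438, 1.7434], [0.0, 0.0, 0.0, 1.0]]}
top {'vfov': 52.37265656228858, 'cx': 312.99215750413134, 'cy': 235.4728231454305, 'extrinsics': [[0.0185, -0.9998, -0.0009, -0.0052], [-0.9976, -0.0184, -0.0662, 0.553], [0.0662, 0.0021, -0.9978, 1.5002], [0.0, 0.0, 0.0, 1.0]]}
wrist {'vfov': 65.70646984690485, 'cx': 314.74222998640454, 'cy': 238.39431872028968, 'T_tool_cam': [[-0.0008, -0.9718, -0.2358, 0.0691], [1.0, -0.0006, -0.0007, -0.0006], [0.0005, -0.2358, 0.9718, 0.0197], [0.0, 0.0, 0.0, 1.0]]}
{'clock': 0.15, 'joints': array([ 9.46877559e-01,  2.45609913e-01,  1.55871030e+00, -1.22933431e-05,
        1.33866830e+00, -1.74127699e-01]), 'qvel': array([ 0.000322  , -0.00180105, -0.00202313, -0.00017258, -0.00037078,
        0.00054135]), 'joint_torque': array([-7.44362660e-04, -4.16261744e+01, -3.14984429e+01,  6.84777880e-02,
        3.16118065e-02, -1.02530259e-04]), 'tool_pos': array([0.28251753, 0.58520569, 0.40383901]), 'tool_rot': array([-7.00466418e-01, -3.06196165e+00,  2.02731801e-03]), 'force': array([ 0.15056918,  0.29356147, -0.89847802]), 'torque': array([ 0.02801804,  0.00229434, -0.04406637]), 'gripper_width': 0.09407229965118662}
```

View pics/scene0.png

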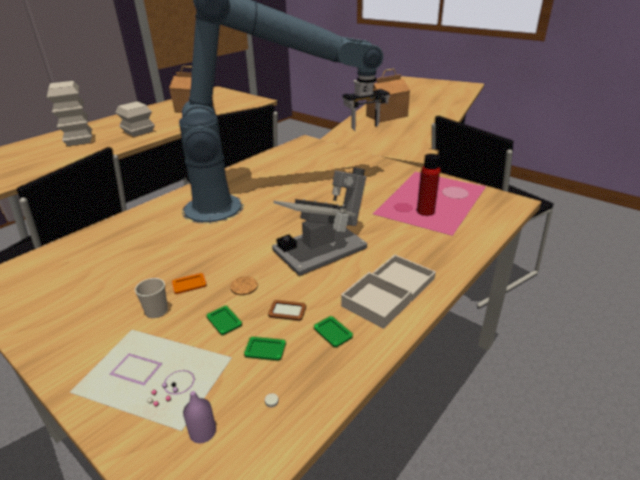

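View pics/top0.png

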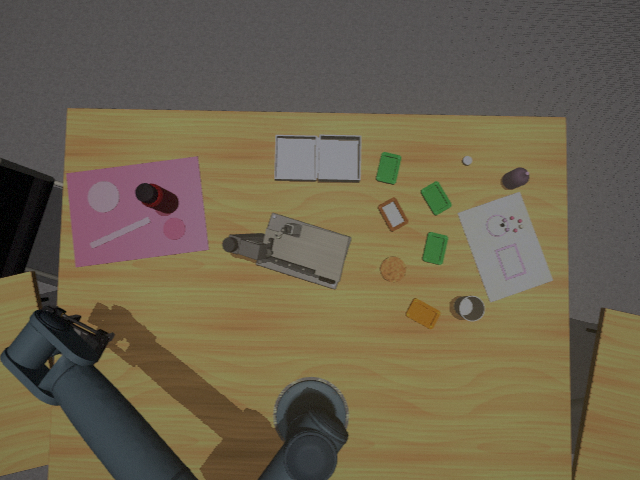

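View pics/wrist0.png

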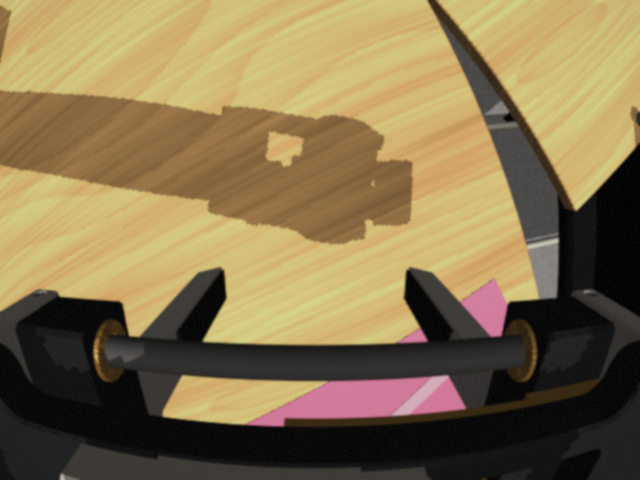

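Candidates for the frame: brown with white card at scene (287,310) / top (393,214). Lookalikes, all rejected by colour, are green at scene (224,320), (265,348), (333,331) and orange at (189,283). I choose the brown one and check it in a close crop.

```bash
cat > h.py <<'E'
import numpy as np,cv2
from scipy.spatial.transform import Rotation as R
from rig import sense, read_camera, get_calibration
def ray(n,u,v,tp=None,tr=None):
    c=get_calibration(n); f=240/np.tan(np.radians(c["vfov"]/2))
    if n!="wrist":
        E=np.array(c["extrinsics"]); d=np.array([(u-c["cx"])/f,(v-c["cy"])/f,1.])
        return -E[:3,:3].T@E[:3,3], E[:3,:3].T@d   # d scaled: z depth 1
    x,y=u-c["cx"],v-c["cy"]; r=np.hypot(x,y)+1e-9; th=r/f
    d=np.array([np.sin(th)*x/r,np.sin(th)*y/r,np.cos(th)])
    T=np.array(c["T_tool_cam"]); Rt=R.from_rotvec(tr).as_matrix()
    return Rt@T[:3,3]+tp, Rt@T[:3,:3]@d
def onz(n,u,v,z,**k):
    o,d=ray(n,u,v,**k); return o+d*(z-o[2])/d[2]
def onplane(n,u,v,p0,nn,**k):
    o,d=ray(n,u,v,**k); return o+d*(np.dot(np.array(p0)-o,nn)/np.dot(d,nn))
def proj(n,P,tp=None,tr=None):
    c=get_calibration(n); f=240/np.tan(np.radians(c["vfov"]/2)); P=np.asarray(P,float)
    if n!="wrist":
        E=np.array(c["extrinsics"]); q=E[:3,:3]@P+E[:3,3]; return np.array([c["cx"]+f*q[0]/q[2],c["cy"]+f*q[1]/q[2]])
    T=np.array(c["T_tool_cam"]); q=R.from_rotvec(tr).as_matrix().T@(P-tp); q=T[:3,:3].T@(q-T[:3,3])
    th=np.arctan2(np.hypot(q[0],q[1]),q[2]); r=np.hypot(q[0],q[1]); return np.array([c["cx"]+f*th*q[0]/r,c["cy"]+f*th*q[1]/r])
E
python3 - <<'E'
import cv2,numpy as np
from h import *
p=np.load("top0.npz")["p"];d=np.load("top0.npz")["d"]
c=p[195:295,215:355]; cv2.imwrite("pics/press_top.png",cv2.resize(c,None,fx=5.6,fy=5.6,interpolation=2)[:,:,::-1])
c=p[185:245,363:443]; a=cv2.resize(c,(400,300),interpolation=2)
s=np.load("scene0.npz")["p"]; b=cv2.resize(s[290:335,257:317],(400,300),interpolation=2)
cv2.imwrite("pics/frame_crop.png",np.hstack([a,b])[:,:,::-1])
cv2.imwrite("pics/press_scene.png",cv2.resize(s[160:280,255:395],None,fx=5,fy=5,interpolation=2)[:,:,::-1])
hsv=cv2.cvtColor(p,cv2.COLOR_RGB2HSV)
print(p[214,393],p[203,387],p[206,385],p[225,400],p[180,420])
E
```

```text
[138 139 139] [116  76  47] [139 138 138] [109  70  37] [138 111  71]
```

View pics/frame_crop.png

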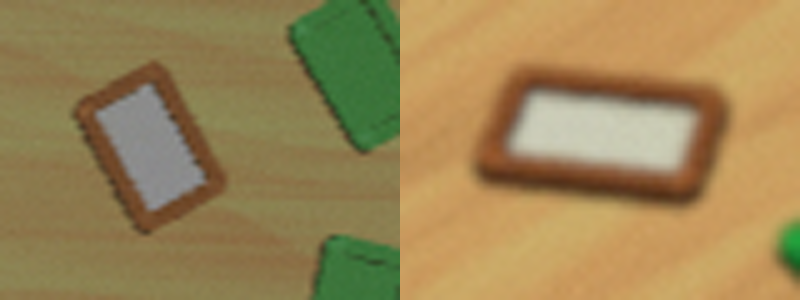

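View pics/press_top.png

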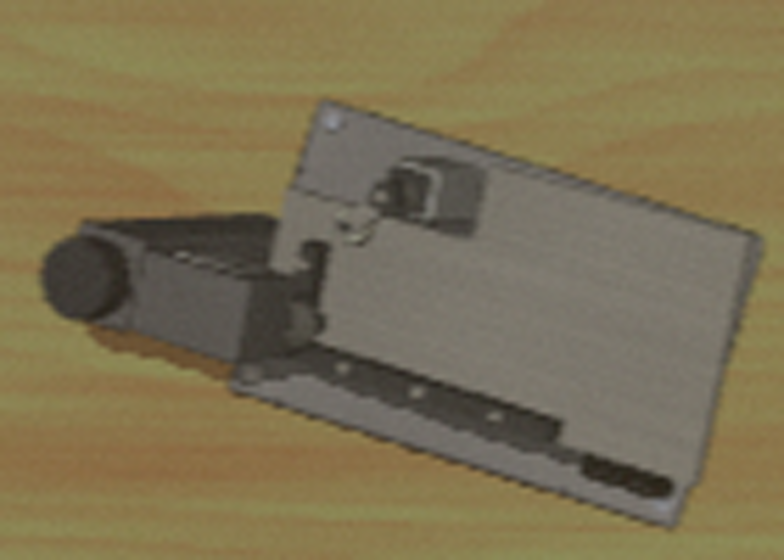

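View pics/press_scene.png

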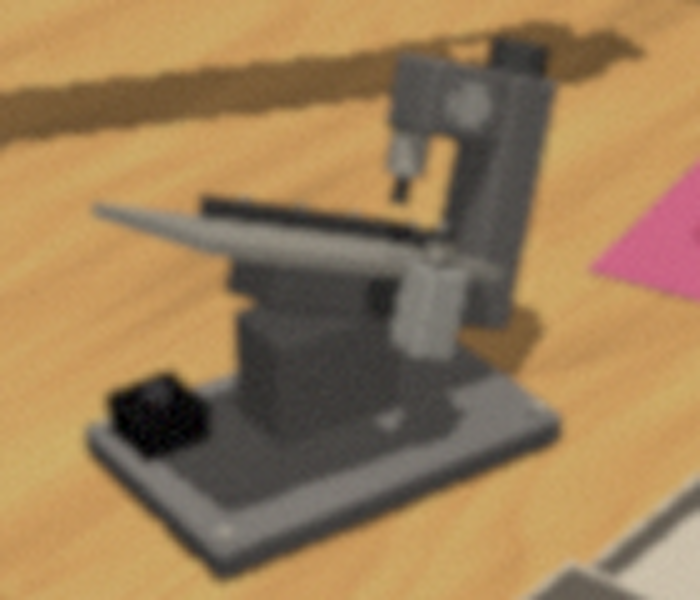

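The crop confirms the brown frame with white card, face up, at top (393,214). The press's fence side is nearest the robot. The stamp and column are at the left of the top view. Now a rough pose for each.

Run:
```python
from h import *
z=np.load("top0.npz");p,d=z["p"],z["d"]
hsv=cv2.cvtColor(p,cv2.COLOR_RGB2HSV).astype(int)
roi=np.zeros(p.shape[:2],bool); roi[190:240,370:415]=1
r=p.astype(float); m=((r[...,0]/(r[...,2]+1)>1.9)&(r[...,1]<92)|(r.max(2)-r.min(2)<15)&(r[...,0]>110))&roi
m=cv2.morphologyEx(m.astype(np.uint8),cv2.MORPH_OPEN,np.ones((3,3)))
cs,_=cv2.findContours(m,0,1); c=max(cs,key=cv2.contourArea); rc=cv2.minAreaRect(c); print(rc,cv2.contourArea(c))
b=cv2.boxPoints(rc); P=np.array([onz("top",u,v,.01) for u,v in b]); print(P.round(4), P.mean(0)); print([np.linalg.norm(P[i]-P[i-1]) for i in range(4)])
e=max([P[i]-P[i-1] for i in range(4)],key=np.linalg.norm);print("long dir deg",np.degrees(np.arctan2(e[1],e[0])))
# bed plane
pts=[]
for u,v in [(u,v) for u in range(277,345) for v in range(233,275)]:
    cu,cv_=(u-215)*5.6,(v-195)*5.6
    if cv2.pointPolygonTest(np.array([[345,270],[500,250],[740,260],[690,450],[600,430],[560,400],[360,340]],np.float32),(cu,cv_),False)>0:
        o,dd=ray("top",u,v); pts.append(o+dd*d[v,u])
pts=np.array(pts);c0=pts.mean(0);U,S,V=np.linalg.svd(pts-c0);n=V[2]*np.sign(V[2][2]);print("plane",c0,n,np.std((pts-c0)@n))
for nm,(cu,cv_) in dict(hi_far=(762,236),hi_near=(695,485),lo_far=(288,188),fence_end=(558,440),fence_lo=(325,345),foot_tl=(322,100),foot_bl=(235,390),foot_br=(672,527)).items():
    u,v=215+cu/5.6-.5+.09,195+cv_/5.6-.5+.09
    print(nm,onplane("top",u,v,c0,n).round(4),onz("top",u,v,.02).round(4))
```

```text
((392.4299011230469, 214.03822326660156), (30.008068084716797, 20.830066680908203), 61.38954162597656) 552.0
[[ 0.6504 -0.1914  0.01  ]
 [ 0.683  -0.2486  0.01  ]
 [ 0.6007 -0.2942  0.01  ]
 [ 0.5683 -0.2372  0.01  ]] [ 0.62560514 -0.2428596   0.01      ]
[np.float64(0.09403176983660945), np.float64(0.06583539139414576), np.float64(0.09415909616911448), np.float64(0.06559648978115788)]
long dir deg -151.00913980898886
plane [ 0.49194449 -0.00143783  0.17578885] [-0.97197344  0.2162233   0.09227736] 0.021440781121763522
hi_far [ 0.5148 -0.0701  0.5774] [ 0.5511 -0.1121  0.02  ]
hi_near [ 0.3973 -0.1078 -0.5719] [ 0.4128 -0.077   0.02  ]
lo_far [0.5407 0.1115 0.4251] [0.573  0.1516 0.02  ]
fence_end [ 0.4309 -0.0019 -0.4659] [ 0.4362 -0.001   0.02  ]
fence_lo [ 0.4907  0.1459 -0.1825] [0.4862 0.1289 0.02  ]
foot_tl [0.5536 0.0804 0.6334] [0.6225 0.1339 0.02  ]
foot_bl [ 0.4644  0.2669 -0.7431] [0.4604 0.1781 0.02  ]
foot_br [ 0.341  -0.1159 -1.1455] [ 0.3895 -0.0646  0.02  ]
```

Run:
```python
from h import *
z=np.load("top0.npz");p,d=z["p"],z["d"]
pts=[]
for u,v in [(u,v) for u in range(277,345) for v in range(233,275)]:
    cu,cv_=(u-215)*5.6,(v-195)*5.6
    if d[v,u]>0 and cv2.pointPolygonTest(np.array([[345,270],[500,250],[740,260],[690,450],[600,430],[560,400],[360,340]],np.float32),(cu,cv_),False)>0:
        o,dd=ray("top",u,v); pts.append(o+dd*d[v,u])
pts=np.array(pts)
A=np.c_[pts[:,:2],np.ones(len(pts))];w=np.ones(len(pts),bool)
for i in range(10):
    k=np.linalg.lstsq(A[w],pts[w,2],rcond=None)[0]; r=pts[:,2]-A@k; w=abs(r)<max(.008,0*1)if i>2 else abs(r-np.median(r))<.03
print(len(pts),w.sum(),k,r[w].std(),"slope mag",np.hypot(k[0],k[1]))
n=np.array([-k[0],-k[1],1]);n/=np.linalg.norm(n);print(n, "expect nz",np.sqrt(1-.41**2-.2**2), "or",1/np.sqrt(1+.41**2+.2**2))
c0=np.array([0,0,k[2]])
for nm,(cu,cv_) in dict(hi_far=(762,236),hi_near=(695,485),lo_far=(288,188),fence_end=(558,440),fence_lo=(325,345)).items():
    u,v=215+cu/5.6-.5+.09,195+cv_/5.6-.5+.09
    print(nm,onplane("top",u,v,c0,n).round(4))
```

```text
Traceback (most recent call last):
  File "h.py", line 5, in ray
    c=get_calibration(n); f=240/np.tan(np.radians(c["vfov"]/2))
ValueError: time passes only in moves, steps and waits
```

```bash
python3 - <<'E'
import re
s=open("h.py").read()
s=s.replace("from rig import sense, read_camera, get_calibration\n","from rig import sense, read_camera, get_calibration as _gc\n_C={}\ndef get_calibration(n):\n    if n not in _C: _C[n]=_gc(n)\n    return _C[n]\n")
open("h.py","w").write(s)
E
python3 - <<'E'
from h import *
z=np.load("top0.npz");p,d=z["p"],z["d"]
pts=[]
for u,v in [(u,v) for u in range(277,345) for v in range(233,275)]:
    cu,cv_=(u-215)*5.6,(v-195)*5.6
    if d[v,u]>0 and cv2.pointPolygonTest(np.array([[345,270],[500,250],[740,260],[690,450],[600,430],[560,400],[360,340]],np.float32),(cu,cv_),False)>0:
        o,dd=ray("top",u,v); pts.append(o+dd*d[v,u])
pts=np.array(pts)
A=np.c_[pts[:,:2],np.ones(len(pts))];w=np.ones(len(pts),bool)
for i in range(10):
    k=np.linalg.lstsq(A[w],pts[w,2],rcond=None)[0]; r=pts[:,2]-A@k; w=abs(r)<.008 if i>2 else abs(r-np.median(r))<.03
print(len(pts),w.sum(),k,r[w].std(),"slope mag",np.hypot(k[0],k[1]))
n=np.array([-k[0],-k[1],1]);n/=np.linalg.norm(n);print(n, "expect nz",np.sqrt(1-.41**2-.2**2), "or",1/np.sqrt(1+.41**2+.2**2))
c0=np.array([0,0,k[2]])
for nm,(cu,cv_) in dict(hi_far=(762,236),hi_near=(695,485),lo_far=(288,188),fence_end=(558,440),fence_lo=(325,345)).items():
    u,v=215+cu/5.6-.5+.09,195+cv_/5.6-.5+.09
    print(nm,onplane("top",u,v,c0,n).round(4))
print(sense()["clock"])
E
```

```text
1610 1605 [ 0.10968157 -0.49335307  0.12025885] 0.002821317785044754 slope mag 0.5053981617587795
[-0.09788989  0.44031355  0.89249176] expect nz 0.8898876333560323 or 0.9098054998254423
hi_far [ 0.5376 -0.0965  0.2268]
hi_near [ 0.4175 -0.0676  0.1994]
lo_far [0.5657 0.1425 0.112 ]
fence_end [ 0.4378 -0.0007  0.1686]
fence_lo [0.4841 0.1211 0.1136]
0.15
```

The depth plane gives nz = 0.892, which fits the rises of 0.41 and 0.20. Next I move the wrist camera over the press for an accurate bed pose.

Emit:
{"method": "send_rows", "body": {
  "motion": [0,0,-6.4,-2,-2,-4.8,-1,0,0,-6.4,-2,-2,-4.8,-1,0,0,0,-4.2,-4.5,0,-1,0,0,0,-4.2,-4.5,0,-1,0,0,0,-4.2,-4.5,0,-1]
}}

```text
clock: 0.78
tool_pos: [0.3971, 0.3716, 0.5005]
tool_rot: [0.354, 3.121, -0.0]
force: [0.9, -0.3, 0.2]
gripper_width: 0.0942
```

```bash
cat >> h.py <<'E'
def go(target,Rt=None):
    s=sense(); R0=R.from_rotvec(s["tool_rot"]); d=R0.as_matrix().T@(np.array(target)-s["tool_pos"])
    print("pos",s["tool_pos"].round(4),"clock",s["clock"]," tool shift cm",(d*100).round(2))
    if Rt is not None: print("turn deg (rotvec tool)",np.degrees((R0.inv()*R.from_matrix(Rt)).as_rotvec()).round(2))
E
python3 -c "
from h import *
go([.53,.02,.5]); s=sense(); print(R.from_rotvec(s['tool_rot']).as_matrix().round(3),s['joints'].round(2))"
```

```text
pos [0.3971 0.3716 0.5005] clock 0.775  tool shift cm [-20.83 -31.29   0.06]
[[-0.975  0.224  0.   ]
 [ 0.224  0.975 -0.   ]
 [-0.    -0.    -1.   ]] [ 0.54 -0.07  1.72 -0.    1.49 -0.8 ]
```

Emit:
{"method": "send_rows", "body": {
  "motion": [0,0,0,-3.4,-5.2,0,-1,0,0,0,-3.4,-5.2,0,-1,0,0,0,-3.4,-5.2,0,-1,0,0,0,-3.4,-5.2,0,-1,0,0,0,-3.4,-5.2,0,-1]
}}

```text
clock: 1.4
tool_pos: [0.5041, 0.0798, 0.5005]
tool_rot: [0.355, 3.121, 0.0]
force: [0.4, 1.0, 0.2]
gripper_width: 0.0938
```

Emit:
{"method": "send_rows", "body": {
  "motion": [0,0,0,-3,-4,0,-1,0,0,0,0,0,0,-1,0,0,0,0,0,0,-1]
}}

```text
clock: 1.78
tool_pos: [0.524, 0.0365, 0.5003]
tool_rot: [-0.355, -3.121, -0.001]
force: [-0.3, 0.5, 0.1]
gripper_width: 0.0942
```

Run:
```python
from h import *
s=sense(); p,d=read_camera("wrist"); cv2.imwrite("pics/w1.png",p[:,:,::-1]); np.savez("w1.npz",p=p,d=d,tp=s["tool_pos"],tr=s["tool_rot"]); print(s["tool_pos"],s["clock"])
```

```text
[0.52398962 0.03645745 0.50032063] 1.775
```

View pics/w1.png

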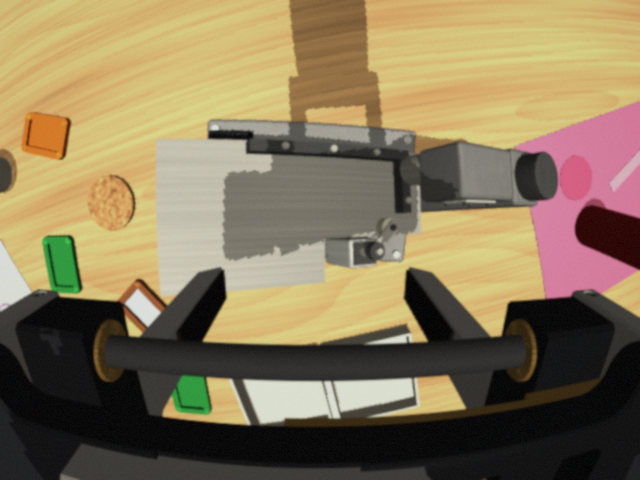

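Run:
```python
from h import *
p=np.load("w1.npz")["p"]
cv2.imwrite("pics/w1a.png",cv2.resize(p[115:305,140:300],None,fx=3,fy=3,interpolation=2)[:,:,::-1])
cv2.imwrite("pics/w1b.png",cv2.resize(p[125:285,230:440],None,fx=3.6,fy=3.6,interpolation=2)[:,:,::-1])
```

```text
(no output)
```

View pics/w1a.png

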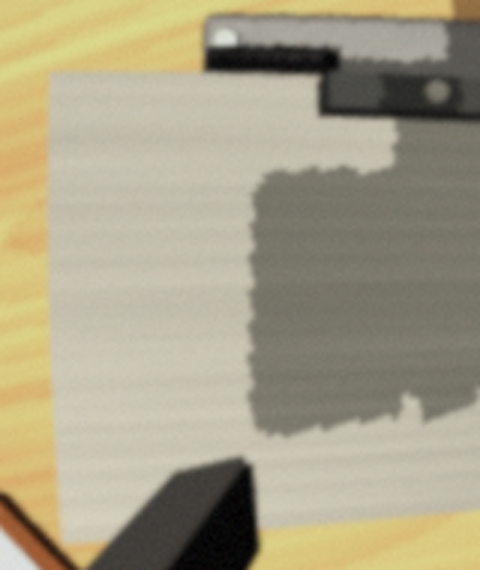

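View pics/w1b.png

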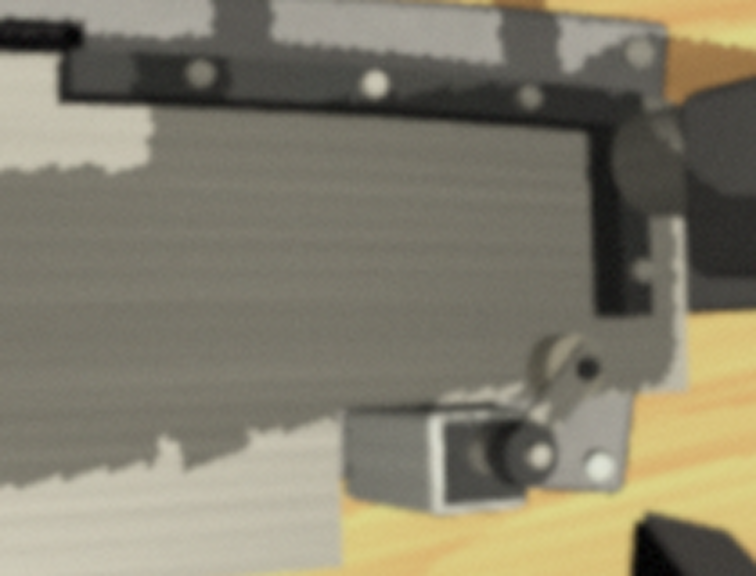

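```bash
cat > bedfit.py <<'E'
from h import *
from scipy.optimize import least_squares
def bedR(yaw):
    xz,yz=.41,.20; nz=np.sqrt(1-xz**2-yz**2)
    # body with third row (xz,yz,nz); x horizontal heading yaw
    c=np.sqrt(1-xz**2); X=np.array([c*np.cos(yaw),c*np.sin(yaw),xz])
    # Y: unit, perp X, Yz=yz ; Y = yz-part
    e1=np.array([-np.sin(yaw),np.cos(yaw),0]); e2=np.cross(X,e1)  # e2 perp
    b=yz/e2[2]; Y=np.sqrt(1-b*b)*e1+b*e2
    return np.c_[X,Y,np.cross(X,Y)]
if __name__=="__main__":
    z=np.load("w1.npz");tp,tr,d=z["tp"],z["tr"],z["d"]
    C={(0,0,0):(393.3,161.1),(150,0,0):(246.9,153.2),(0,52,0):(395.6,212.8),(225,114,0):(160.7,296),(80,114,0):(324.4,282.5)}
    off=-.5+.5/3.3
    pts=np.array(list(C))/1000; px=np.array(list(C.values()))+off
    f=lambda q:np.concatenate([proj("wrist",bedR(q[0])@a+q[1:],tp,tr)-b for a,b in zip(pts,px)])
    r=least_squares(f,[np.radians(-103),.47,.12,.12]); print(np.degrees(r.x[0]),r.x[1:]); print(r.fun.reshape(-1,2).round(2))
    B=bedR(r.x[0]);o=r.x[1:]; print(B.round(3))
    for a in [(.225,-.01,0),(.225,0,0),(.015,.066,.0115)]: print(a,proj("wrist",B@a+o,tp,tr))
    # depth check
    for uv in [(180,160),(190,250),(300,180),(300,230),(360,170),(360,210)]:
        zc=np.median(d[uv[1]-2:uv[1]+3,uv[0]-2:uv[0]+3]); oo,dd=ray("wrist",*uv,tp=tp,tr=tr)
        T=np.array(get_calibration("wrist")["T_tool_cam"]); ca=R.from_rotvec(tr).as_matrix()@T[:3,2]
        P=oo+dd*zc/(dd@ca); print(uv,"bed coords mm",(B.T@(P-o)*1000).round(1))
    # cross check on top cam
    for a in [(.225,.114,0),(.225,-.01,0),(.15,0,.0),(.15,0,.014)]: print(a,"top",proj("top",B@a+o).round(1),"scene",proj("scene",B@a+o).round(1))
    np.savez("bed.npz",B=B,o=o)
E
python3 bedfit.py
```

```text
-106.61055059589094 [0.48381426 0.12624993 0.10856853]
[[ 0.01  0.55]
 [-0.61 -0.03]
 [-0.23  0.15]
 [-0.17 -0.24]
 [ 1.   -0.32]]
[[-0.261  0.961 -0.096]
 [-0.874 -0.193  0.446]
 [ 0.41   0.2    0.89 ]]
(0.225, -0.01, 0) [156.43725754 139.76210926]
(0.225, 0, 0) [156.08294271 151.90578322]
(0.015, 0.066, 0.0115) [390.07935003 226.86781034]
(180, 160) bed coords mm [205.3   6.6  -0.8]
(190, 250) bed coords mm [198.4  79.1  -0.9]
(300, 180) bed coords mm [101.3  22.4  -0.7]
(300, 230) bed coords mm [102.5  66.4  -1. ]
(360, 170) bed coords mm [38.9 10.9 -1.3]
(360, 210) bed coords mm [40.9 49.3 -0.5]
(0.225, 0.114, 0) top [349.  237.9] scene [296.8 207.1]
(0.225, -0.01, 0) top [339.  281.9] scene [273.2 199.4]
(0.15, 0, 0.0) top [315.8 270.7] scene [295.4 202.7]
(0.15, 0, 0.014) top [313.5 271.2] scene [296.3 198.2]
```

Run:
```python
from h import *
h=np.radians(29); y=np.array([np.cos(h),np.sin(h),0]); x=np.array([-np.sin(h),np.cos(h),0]); Rt=np.c_[x,y,[0,0,-1]]
go([.66,-.304,.42],Rt)
```

```text
pos [0.5239 0.037  0.5005] clock 1.825  tool shift cm [-20.89 -30.2    8.03]
turn deg (rotvec tool) [ 0.000e+00 -4.000e-02  4.809e+01]
```

Emit:
{"method": "send_rows", "body": {
  "motion": [0,0,0,-3,-4.3,1.1,-1,0,0,0,-3,-4.3,1.1,-1,0,0,0,-3,-4.3,1.1,-1,0,0,0,-3,-4.3,1.1,-1,0,0,0,-3,-4.3,1.1,-1]
}}

```text
clock: 2.45
tool_pos: [0.6229, -0.2067, 0.4455]
tool_rot: [0.351, 3.122, 0.0]
force: [0.6, -0.2, -0.0]
gripper_width: 0.0941
```

Emit:
{"method": "send_rows", "body": {
  "motion": [0,0,0,-3,-4.3,1.1,-1,0,0,0,-3,-4.3,1.1,-1,0,0,10,0,0,0,-1,0,0,10,0,0,0,-1,0,0,10,0,0,0,-1]
}}

```text
clock: 3.08
tool_pos: [0.662, -0.3024, 0.4235]
tool_rot: [-1.155, -2.921, -0.0]
force: [1.4, 0.4, -0.7]
gripper_width: 0.0941
```

Emit:
{"method": "send_rows", "body": {
  "motion": [0,0,10,0,0,0,-1,0,0,8,0,0,0,-1,0,0,0,0,0,0,-0.2,0,0,0,0,0,0,-0.2]
}}

```text
clock: 3.58
tool_pos: [0.6616, -0.3033, 0.4237]
tool_rot: [-1.589, -2.71, -0.0]
force: [0.4, 0.4, 0.2]
gripper_width: 0.0772
```

Run:
```python
from h import *
s=sense(); p,d=read_camera("wrist"); cv2.imwrite("pics/w2.png",p[:,:,::-1]); np.savez("w2.npz",p=p,d=d,tp=s["tool_pos"],tr=s["tool_rot"]); print(s["tool_pos"],s["clock"],s["gripper_width"])
```

```text
[ 0.66163132 -0.30328079  0.4237388 ] 3.575 0.07717546467747605
```

View pics/w2.png

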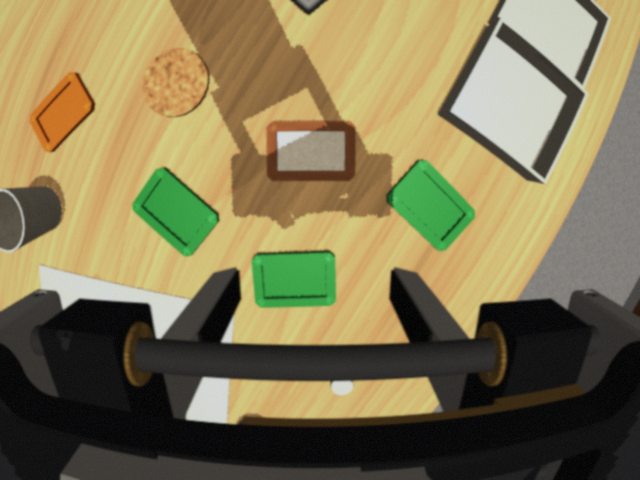

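Run:
```python
from h import *
z=np.load("w2.npz");p,tp,tr=z["p"],z["tp"],z["tr"]
cv2.imwrite("pics/w2c.png",cv2.resize(p[110:190,255:370],None,fx=6,fy=6,interpolation=2)[:,:,::-1])
lab=cv2.cvtColor(p,cv2.COLOR_RGB2HSV).astype(int)
for v in (145,160): print([tuple(lab[v,u]) for u in range(258,280,1)])
```

```text
[(np.int64(19), np.int64(127), np.int64(209)), (np.int64(20), np.int64(122), np.int64(211)), (np.int64(20), np.int64(120), np.int64(210)), (np.int64(20), np.int64(118), np.int64(210)), (np.int64(20), np.int64(120), np.int64(211)), (np.int64(20), np.int64(120), np.int64(211)), (np.int64(20), np.int64(121), np.int64(211)), (np.int64(18), np.int64(128), np.int64(202)), (np.int64(16), np.int64(145), np.int64(187)), (np.int64(13), np.int64(160), np.int64(175)), (np.int64(11), np.int64(165), np.int64(170)), (np.int64(11), np.int64(172), np.int64(163)), (np.int64(12), np.int64(172), np.int64(162)), (np.int64(12), np.int64(175), np.int64(159)), (np.int64(11), np.int64(172), np.int64(160)), (np.int64(11), np.int64(175), np.int64(157)), (np.int64(11), np.int64(172), np.int64(154)), (np.int64(11), np.int64(164), np.int64(148)), (np.int64(11), np.int64(113), np.int64(144)), (np.int64(13), np.int64(39), np.int64(163)), (np.int64(30), np.int64(9), np.int64(194)), (np.int64(50), np.int64(4), np.int64(210))]
[(np.int64(17), np.int64(139), np.int64(127)), (np.int64(17), np.int64(136), np.int64(126)),
[... 207 characters left out ...]
4(137), np.int64(134)), (np.int64(15), np.int64(139), np.int64(128)), (np.int64(15), np.int64(152), np.int64(114)), (np.int64(12), np.int64(162), np.int64(99)), (np.int64(11), np.int64(165), np.int64(93)), (np.int64(11), np.int64(177), np.int64(88)), (np.int64(11), np.int64(174), np.int64(88)), (np.int64(11), np.int64(175), np.int64(86)), (np.int64(10), np.int64(162), np.int64(88)), (np.int64(12), np.int64(180), np.int64(82)), (np.int64(11), np.int64(173), np.int64(84)), (np.int64(12), np.int64(162), np.int64(82)), (np.int64(13), np.int64(118), np.int64(93)), (np.int64(16), np.int64(75), np.int64(116)), (np.int64(19), np.int64(54), np.int64(146)), (np.int64(21), np.int64(51), np.int64(160))]
```

View pics/w2c.png

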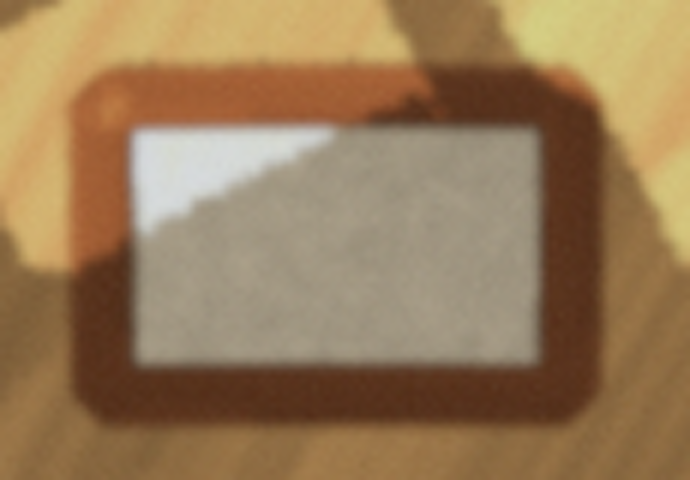

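```bash
cat > fr.py <<'E'
from h import *
def frame_wrist(fn,roi,plane_p=(0,0,.01),n=(0,0,1)):
    z=np.load(fn);p,tp,tr=z["p"],z["tp"],z["tr"]
    h=cv2.cvtColor(p,cv2.COLOR_RGB2HSV)
    m=((h[...,0]<=14)&(h[...,1]>110)).astype(np.uint8); k=np.zeros_like(m); u0,v0,u1,v1=roi; k[v0:v1,u0:u1]=1; m*=k
    m=cv2.morphologyEx(m,cv2.MORPH_OPEN,np.ones((3,3)))
    cs,_=cv2.findContours(m,0,cv2.CHAIN_APPROX_NONE); c=cv2.convexHull(max(cs,key=cv2.contourArea))[:,0]
    cc=c.mean(0); 
    return np.array([onplane("wrist",u,v,plane_p,np.array(n),tp=tp,tr=tr) for u,v in c])
if __name__=="__main__":
    W=frame_wrist("w2.npz",(255,110,370,190))
    rc=cv2.minAreaRect((W[:,:2]*1000).astype(np.float32)); print(rc)
E
python3 fr.py
```

```text
((623.3641967773438, -246.6231689453125), (94.25062561035156, 62.80775833129883), 29.103050231933594)
```

Run:
```python
from h import *
h=np.radians(29.1); y=np.array([np.cos(h),np.sin(h),0]); x=np.array([-np.sin(h),np.cos(h),0]); Rt=np.c_[x,y,[0,0,-1]]
go([.5871,-.2668,.2045],Rt)
```

```text
pos [ 0.6615 -0.3036  0.4237] clock 3.625  tool shift cm [ 6.84 -4.71 21.92]
turn deg (rotvec tool) [ 0.   -0.    0.08]
```

Emit:
{"method": "send_rows", "body": {
  "motion": [0,0,0,3.4,-2.3,4,-0.2,0,0,0,3.4,-2.4,4,-0.2,0,0,0,0,0,5,-0.2,0,0,0,0,0,4.5,-0.2,0,0,0,0,0,2,-0.2]
}}

```text
clock: 4.25
tool_pos: [0.5864, -0.267, 0.2259]
tool_rot: [-1.59, -2.705, -0.0]
force: [0.1, -0.2, 0.7]
gripper_width: 0.0563
```

Emit:
{"method": "send_rows", "body": {
  "motion": [0,0,0,0,0,0,-0.2]
}}

```text
clock: 4.38
tool_pos: [0.5871, -0.2676, 0.2277]
tool_rot: [-1.592, -2.706, -0.0]
force: [-0.6, -0.1, 0.9]
gripper_width: 0.0565
```

Run:
```python
from h import *
go([.5871,-.2668,.2045])
s=sense(); p,d=read_camera("wrist"); cv2.imwrite("pics/w3.png",p[:,:,::-1]); print(s["gripper_width"],s["force"])
```

```text
pos [ 0.5871 -0.2676  0.2277] clock 4.375  tool shift cm [0.06 0.04 2.32]
0.05650352407243179 [-0.59796254 -0.0806831   0.92724655]
```

View pics/w3.png

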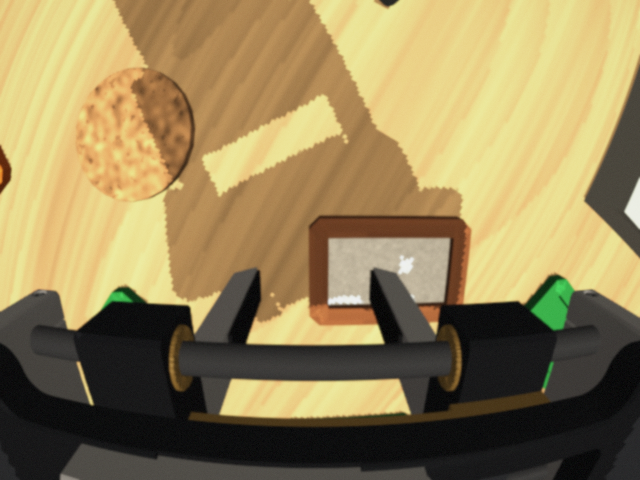

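The left finger tip (~248,275) and right finger tip (~385,272) straddle the near short bar (column 310–328), with the right one over the recess. I descend and grip.

Emit:
{"method": "send_rows", "body": {
  "motion": [0,0,0,0,0,1.5,-0.2,0,0,0,0,0,0.8,-0.2,0,0,0,0,0,0,-0.2]
}}

```text
clock: 4.8
tool_pos: [0.587, -0.2676, 0.205]
tool_rot: [-1.593, -2.706, -0.0]
force: [0.7, -0.2, -0.1]
gripper_width: 0.0563
```

Emit:
{"method": "send_rows", "body": {
  "motion": [0,0,0,0,0,0,1,0,0,0,0,0,0,1,0,0,0,0,0,0,1,0,0,0,0,0,0,1,0,0,0,0,0,0,1]
}}

```text
clock: 5.42
tool_pos: [0.5872, -0.2677, 0.2057]
tool_rot: [1.594, 2.707, 0.0]
force: [0.8, 0.6, 0.4]
gripper_width: 0.0103
```

Emit:
{"method": "send_rows", "body": {
  "motion": [0,0,0,0,0,-1,1,0,0,0,0,0,-3,1,0,0,0,0,0,-5,1,0,0,0,0,0,-5,1,0,0,0,0,0,0,1]
}}

```text
clock: 6.05
tool_pos: [0.5883, -0.2684, 0.3522]
tool_rot: [1.588, 2.698, -0.001]
force: [0.2, -0.6, -0.4]
gripper_width: 0.01
```

Run:
```python
from h import *
s=sense(); p,d=read_camera("wrist"); cv2.imwrite("pics/w4.png",p[:,:,::-1]); np.savez("w4.npz",p=p,d=d,tp=s["tool_pos"],tr=s["tool_rot"]); print(s["gripper_width"],s["tool_pos"],s["joints"])
```

```text
0.010026995545440662 [ 0.58832221 -0.26839826  0.3521785 ] [-6.03021188e-01  2.83934875e-01  1.61017331e+00 -3.40935970e-05
  1.23663418e+00 -1.10977993e+00]
```

View pics/w4.png

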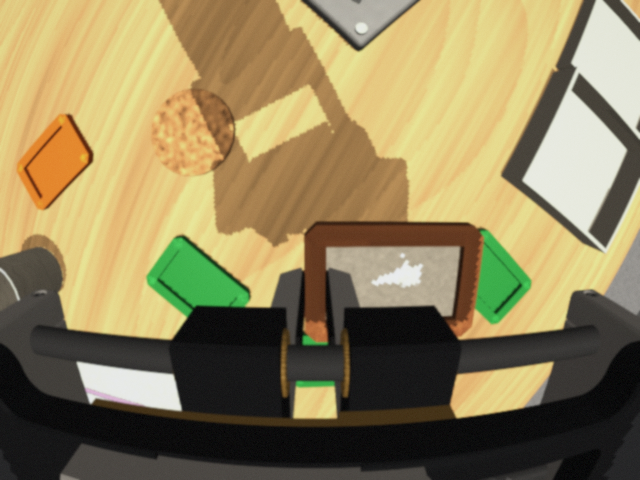

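Run:
```python
from h import *
z=np.load("w4.npz");p,d,tp,tr=z["p"],z["d"],z["tp"],z["tr"]
cv2.imwrite("pics/w4c.png",cv2.resize(p[210:345,295:490],None,fx=4,fy=4,interpolation=2)[:,:,::-1])
I=np.eye(3); 
T=np.array(get_calibration("wrist")["T_tool_cam"])
def tool(u,v,zz=None):
    o,dd=ray("wrist",u,v,tp=np.zeros(3),tr=np.zeros(3))
    if zz is None: k=np.median(d[v-1:v+2,u-1:u+2])/(dd@T[:3,2]); return o+dd*k
    return o+dd*(zz-o[2])/dd[2]
for u,v in [(325,236),(350,236),(380,236),(410,236),(440,236),(465,240),(465,270),(463,290),(360,260),(400,260),(440,260),(400,290),(440,290)]: print((u,v),(tool(u,v)*1000).round(1))
```

```text
(325, 236) [ 27.1   3.8 195.3]
(350, 236) [ 27.1  16.  195.4]
(380, 236) [ 27.   30.8 195.5]
(410, 236) [ 27.   46.1 195.5]
(440, 236) [ 26.9  62.2 196. ]
(465, 240) [ 24.9  76.4 195.9]
(465, 270) [  8.4  78.3 196. ]
(463, 290) [ -2.8  78.5 195.7]
(360, 260) [ 13.   22.  201.2]
(400, 260) [ 12.7  43.2 201.9]
(440, 260) [ 12.3  65.6 202.1]
(400, 290) [ -4.3  44.4 202.1]
(440, 290) [ -5.   67.4 202.2]
```

View pics/w4c.png

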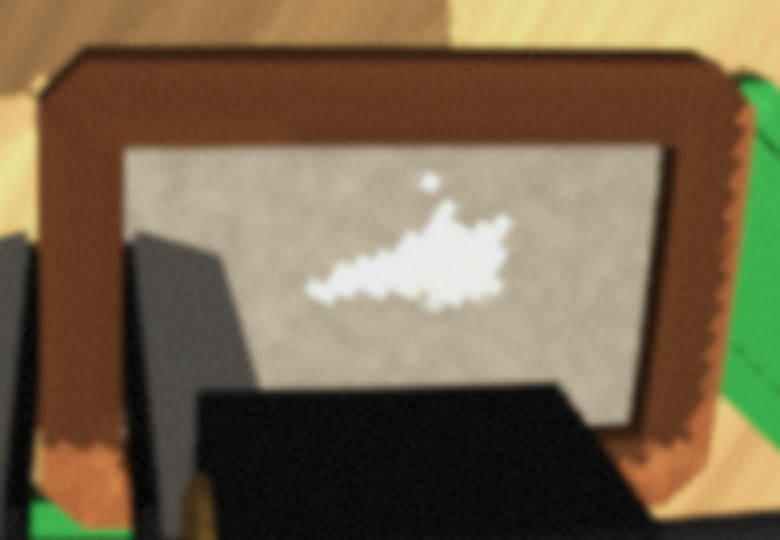

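Run:
```python
from h import *
def tool(u,v,zz):
    o,dd=ray("wrist",u,v,tp=np.zeros(3),tr=np.zeros(3)); return ((o+dd*(zz-o[2])/dd[2])*1000).round(1)
for n,u,v in [("lip L",125,147),("lip R",660,147),("outer L",40,200),("right outer lip",665,150),("face top mid",400,60),("face top L",100,60),("face top R",680,62),("right outer",735,150)]:
    print(n,tool(295+u/4-.4,210+v/4-.4,.1957))
```

```text
lip L [ 21.8   4.2 195.7]
lip R [ 21.5  73.6 195.7]
outer L [ 15.   -6.3 195.7]
right outer lip [ 21.1  74.3 195.7]
face top mid [ 32.7  38.  195.7]
face top L [ 32.7   1.1 195.7]
face top R [ 32.7  75.3 195.7]
right outer [ 21.   84.6 195.7]
```

```bash
cat > place.py <<'E'
from h import *
import sys
z=np.load("bed.npz");B,o=z["B"],z["o"]
Rt=np.c_[-B[:,1],-B[:,0],-B[:,2]]
def tcp(x,y,zz): return o+B@np.array([x,y,zz])
def bedpos(P): return B.T@(np.array(P)-o)
E
python3 - <<'E'
from place import *
t=tcp(.146,.0387,.2057+.05); print(t); go(t,Rt)
s=sense(); R0=R.from_rotvec(s["tool_rot"]); w=(R0.inv()*R.from_matrix(Rt)).as_rotvec()
print("bedpos tilt",bedpos(s["tool_pos"]))
E
```

```text
[0.45843462 0.10522816 0.40371279]
pos [ 0.5876 -0.268   0.3488] clock 6.1  tool shift cm [38.87  6.83 -5.66]
turn deg (rotvec tool) [ 18.12 -20.93 -46.24]
bedpos tilt [0.41597703 0.22372942 0.02798315]
```

Emit:
{"method": "send_rows", "body": {
  "motion": [0,0,0,0,0,-5,1,0,0,0,2,0,-5.5,1,0,0,0,5.5,0.4,-1.5,1,0,0,0,5.5,0.4,-1.5,1,0,0,0,5.5,0.4,-1,1]
}}

```text
clock: 6.72
tool_pos: [0.5069, -0.0988, 0.4895]
tool_rot: [-1.593, -2.705, 0.0]
force: [0.8, 1.6, 0.2]
gripper_width: 0.0102
```

Emit:
{"method": "send_rows", "body": {
  "motion": [0,0,0,5.5,0.4,0,1,3,-3.5,-7.7,4,0,0,1,3,-3.5,-7.7,0,0,0,1,3,-3.5,-7.7,0,0,0,1,3,-3.5,-7.7,0,0,0,1]
}}

```text
clock: 7.35
tool_pos: [0.4651, -0.0149, 0.4888]
tool_rot: [0.768, 2.907, -0.46]
force: [0.2, -0.3, -0.4]
gripper_width: 0.0106
```

Emit:
{"method": "send_rows", "body": {
  "motion": [3,-3.5,-7.7,0,0,0,1,3,-3.5,-7.7,0,0,0,1,0,0,0,0,0,0,1]
}}

```text
clock: 7.72
tool_pos: [0.4651, -0.0149, 0.4889]
tool_rot: [0.354, 2.899, -0.659]
force: [1.0, 0.8, 0.1]
gripper_width: 0.0106
```

Run:
```python
from place import *
go(tcp(.146,.0387,.2057+.05),Rt); s=sense(); print("bedpos",bedpos(s["tool_pos"]),s["joints"].round(2),s["gripper_width"])
```

```text
pos [ 0.4651 -0.0149  0.4889] clock 7.725  tool shift cm [ 4.64 13.81  2.25]
turn deg (rotvec tool) [ 0.24 -0.36  0.02]
bedpos [0.28418575 0.08525346 0.27729378] [-0.2  -0.28  1.94 -0.44  1.31 -1.45] 0.01056170748855321
```

Emit:
{"method": "send_rows", "body": {
  "motion": [0.2,-0.4,0,1.5,4.6,0.7,1,0,0,0,1.5,4.6,0.7,1,0,0,0,1.6,4.6,0.7,1,0,0,0,0,0,0,1,0,0,0,0,0,0,1]
}}

```text
clock: 8.35
tool_pos: [0.4593, 0.1047, 0.4064]
tool_rot: [0.352, 2.888, -0.665]
force: [0.4, 0.8, 0.3]
gripper_width: 0.0104
```

Run:
```python
from place import *
go(tcp(.146,.0387,.2057+.002),Rt); s=sense(); print("bedpos",bedpos(s["tool_pos"]),s["force"])
p,d=read_camera("wrist"); cv2.imwrite("pics/w5.png",p[:,:,::-1]);np.savez("w5.npz",p=p,d=d,tp=s["tool_pos"],tr=s["tool_rot"])
p,d=read_camera("scene"); cv2.imwrite("pics/s5.png",cv2.resize(p[60:280,220:420],None,fx=3,fy=2.7,interpolation=2)[:,:,::-1])
```

```text
pos [0.4593 0.1047 0.4064] clock 8.35  tool shift cm [0.17 0.13 5.  ]
turn deg (rotvec tool) [-0.01  0.2  -0.05]
bedpos [0.14732295 0.04017578 0.25774862] [0.36935142 0.8263613  0.27020974]
```

View pics/w5.png

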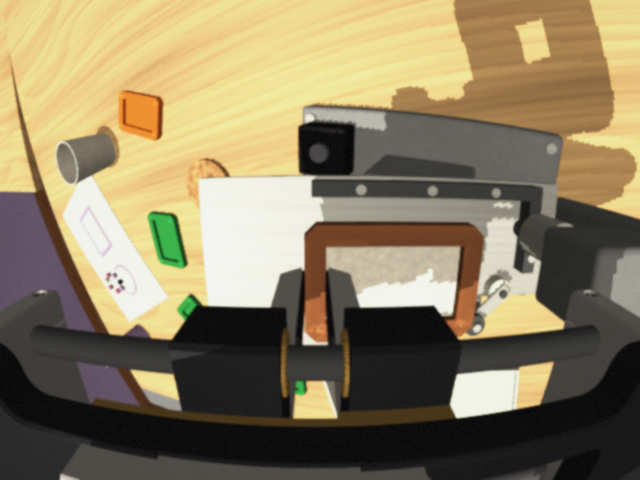

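View pics/s5.png

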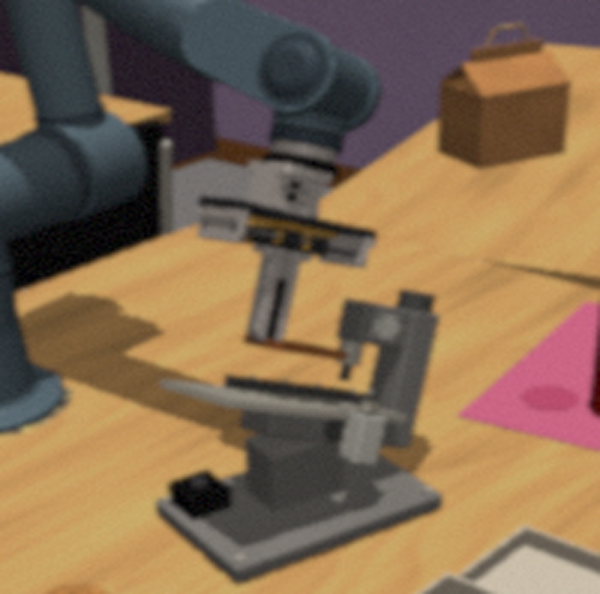

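Run:
```python
from place import *
z=np.load("w5.npz");p,d,tp,tr=z["p"],z["d"],z["tp"],z["tr"]
im=p.copy()
for a in [(.15,0,0),(.15,0,.014),(.15,-.01,.014),(.225,-.01,0),(.08,0,.014),(.08,0,0),(0.02,0,.014)]:
    u,v=proj("wrist",tcp(*a),tp,tr); print(a,u.round(1),v.round(1)); cv2.circle(im,(int(round(u)),int(round(v))),0,(255,0,0),-1)
c=im[160:300,190:560]; cv2.imwrite("pics/w5c.png",cv2.resize(c,None,fx=2.1,fy=2.1,interpolation=0)[:,:,::-1])
T=np.array(get_calibration("wrist")["T_tool_cam"]); ca=R.from_rotvec(tr).as_matrix()@T[:3,2]
for uv in [(240,200),(240,260),(280,220),(290,250),(400,210),(470,210),(500,240),(320,235),(400,235),(460,235),(470,270)]:
    zc=np.median(d[uv[1]-1:uv[1]+2,uv[0]-1:uv[0]+2]); oo,dd=ray("wrist",*uv,tp=tp,tr=tr); print(uv,(bedpos(oo+dd*zc/(dd@ca))*1000).round(1))
```

```text
(0.15, 0, 0) 311.7 193.7
(0.15, 0, 0.014) 311.5 196.5
(0.15, -0.01, 0.014) 311.4 180.1
(0.225, -0.01, 0) 198.3 180.4
(0.08, 0, 0.014) 423.8 197.6
(0.08, 0, 0) 417.8 194.8
(0.02, 0, 0.014) 507.0 200.1
(240, 200) [197.1   3.8  -0.8]
(240, 260) [199.   44.9  -1.1]
(280, 220) [170.9  17.4  -1.2]
(290, 250) [164.6  37.8  -1.1]
(400, 210) [91.6 10.5 -0.9]
(470, 210) [41.   9.7 -0.7]
(500, 240) [14.5 31.  -0.2]
(320, 235) [145.4  12.6  62.3]
(400, 235) [105.8  12.6  62.1]
(460, 235) [73.6 12.6 62. ]
(470, 270) [65.5 31.8 61.7]
```

View pics/w5c.png

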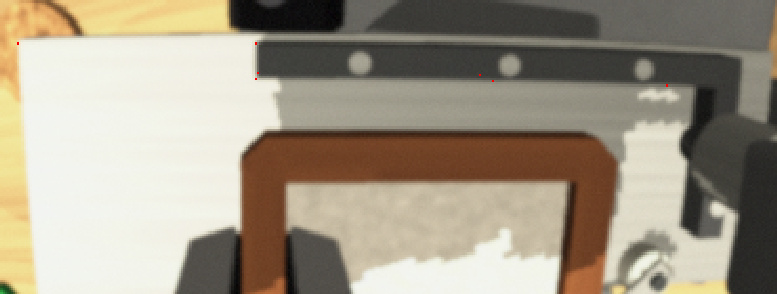

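Emit:
{"method": "send_rows", "body": {
  "motion": [0,0,0,0.1,0.1,2,1,0,0,0,0,0,1.5,1,0,0,0,0,0,1,1,0,0,0,0,0,0,1]
}}

```text
clock: 8.95
tool_pos: [0.4629, 0.0854, 0.3651]
tool_rot: [0.351, 2.889, -0.666]
force: [-0.1, 0.0, -1.5]
gripper_width: 0.0101
```

Emit:
{"method": "send_rows", "body": {
  "motion": [0,0,0,0,0,0.3,1,0,0,0,0,0,0.2,1,0,0,0,0,0,0,1]
}}

```text
clock: 9.32
tool_pos: [0.4634, 0.0838, 0.3612]
tool_rot: [0.35, 2.888, -0.665]
force: [0.1, 0.6, -0.3]
gripper_width: 0.0102
```

Run:
```python
from place import *
s=sense(); print("bedpos",bedpos(s["tool_pos"]).round(4),B.T@s["force"])
```

```text
bedpos [0.146  0.0391 0.2079] [-0.65564729 -0.10273332 -0.03909546]
```

Emit:
{"method": "send_rows", "body": {
  "motion": [0,0,0,0,0,0.15,1,0,0,0,0,0,0,1]
}}

```text
clock: 9.57
tool_pos: [0.4635, 0.0831, 0.3598]
tool_rot: [0.35, 2.888, -0.665]
force: [-0.5, 0.4, -0.0]
gripper_width: 0.0102
```

Emit:
{"method": "send_rows", "body": {
  "motion": [0,0,0,0,0,0.1,1,0,0,0,0,0,0,1]
}}

```text
clock: 9.82
tool_pos: [0.4636, 0.0826, 0.3589]
tool_rot: [0.35, 2.888, -0.665]
force: [0.6, -0.2, -0.8]
gripper_width: 0.0102
```

Run:
```python
from place import *
for i in range(3):
    s=sense(); print("bedpos",bedpos(s["tool_pos"]).round(4),(B.T@s["force"]).round(2))
p,d=read_camera("wrist"); cv2.imwrite("pics/w6.png",p[:,:,::-1]);np.savez("w6.npz",p=p,d=d,tp=s["tool_pos"],tr=s["tool_rot"])
T=np.array(get_calibration("wrist")["T_tool_cam"]); ca=R.from_rotvec(s["tool_rot"]).as_matrix()@T[:3,2]
for uv in [(320,235),(400,235),(460,235),(470,270)]:
    zc=np.median(d[uv[1]-1:uv[1]+2,uv[0]-1:uv[0]+2]); oo,dd=ray("wrist",*uv,tp=s["tool_pos"],tr=s["tool_rot"]); print(uv,(bedpos(oo+dd*zc/(dd@ca))*1000).round(1))
```

```text
bedpos [0.146  0.0391 0.2052] [-0.31  0.5  -0.84]
bedpos [0.146  0.0391 0.2052] [-0.31  0.5  -0.84]
bedpos [0.146  0.0391 0.2052] [-0.31  0.5  -0.84]
(320, 235) [144.2  11.6   9.6]
(400, 235) [104.5  11.6   9.3]
(460, 235) [72.2 11.6  9.1]
(470, 270) [64.2 30.7  9.2]
```

View pics/w6.png

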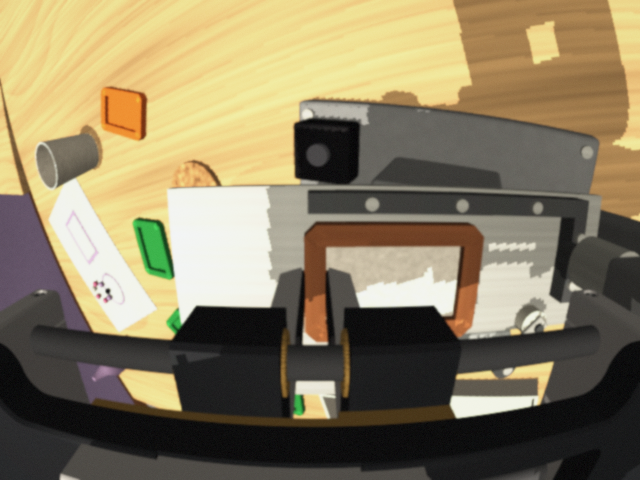

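Emit:
{"method": "send_rows", "body": {
  "motion": [0,0,0,0,0,0.05,1,0,0,0,0,0,0,1]
}}

```text
clock: 10.12
tool_pos: [0.4637, 0.0824, 0.3585]
tool_rot: [0.35, 2.888, -0.665]
force: [0.3, 0.3, -0.6]
gripper_width: 0.0102
```

Emit:
{"method": "send_rows", "body": {
  "motion": [0,0,0,0,0,0.05,1,0,0,0,0,0,0,1]
}}

```text
clock: 10.38
tool_pos: [0.4638, 0.0822, 0.3583]
tool_rot: [0.35, 2.888, -0.665]
force: [-0.3, 0.9, 1.7]
gripper_width: 0.01
```

Contact with the bed registers about 1.9 N along the normal. I open a little so the bar rests on the inner finger, then lift off so gravity takes it.

Emit:
{"method": "send_rows", "body": {
  "motion": [0,0,0,0,0,0,0.55,0,0,0,0,0,0,0.55,0,0,0,0,0,0,0.55]
}}

```text
clock: 10.75
tool_pos: [0.4637, 0.0821, 0.3579]
tool_rot: [0.35, 2.888, -0.665]
force: [0.4, 0.5, -1.0]
gripper_width: 0.0213
```

Run:
```python
from place import *
s=sense(); print("bedpos",bedpos(s["tool_pos"]).round(4),(B.T@s["force"]).round(2),s["clock"])
p,d=read_camera("wrist"); cv2.imwrite("pics/w7.png",p[:,:,::-1])
```

```text
bedpos [0.146  0.039  0.2041] [-0.96  0.06 -0.74] 10.75
```

View pics/w7.png

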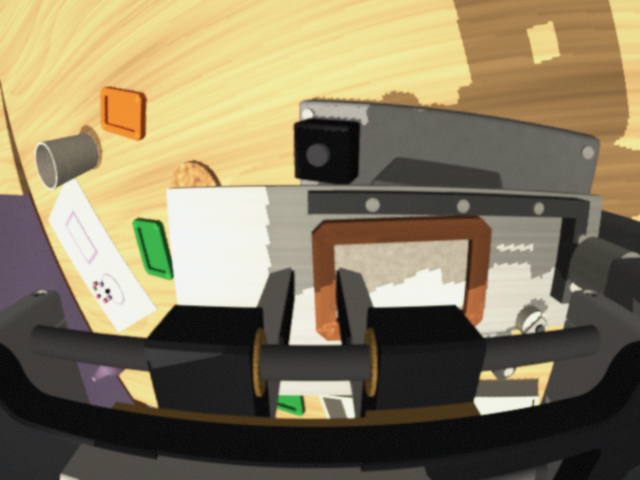

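The bar is resting on the inner finger at about (345,290), with the lower end leaning to the fence. Lifting now.

Emit:
{"method": "send_rows", "body": {
  "motion": [0,0,0,0,0,-0.6,0.55,0,0,0,0,0,-2,0.55,0,0,0,0,-3,-4,0.55,0,0,0,0,-3,-4,1,0,0,0,0,0,0,1]
}}

```text
clock: 11.42
tool_pos: [0.4375, 0.077, 0.482]
tool_rot: [0.353, 2.879, -0.662]
force: [-0.7, 0.7, -0.6]
gripper_width: 0.0045
```

Run:
```python
from place import *
s=sense(); print("bedpos",bedpos(s["tool_pos"]).round(4),(B.T@s["force"]).round(2),s["clock"])
p,d=read_camera("wrist"); cv2.imwrite("pics/w8.png",p[:,:,::-1]); np.savez("w8.npz",p=p,d=d,tp=s["tool_pos"],tr=s["tool_rot"])
```

```text
bedpos [0.2083 0.0397 0.3148] [-0.68 -0.95 -0.15] 11.425
```

View pics/w8.png

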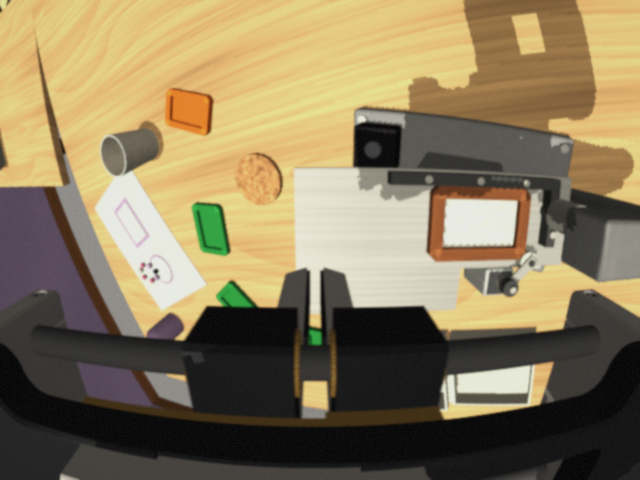

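```bash
cat > meas.py <<'E'
from place import *
from fr import frame_wrist
import sys
def meas(fn,roi):
    # top face plane z=10mm minus 0.9 bias
    W=frame_wrist(fn,roi,plane_p=tcp(0,0,.0095),n=B[:,2]); b=np.array([bedpos(w) for w in W])*1000
    rc=cv2.minAreaRect(b[:,:2].astype(np.float32)); print("centre",np.round(rc[0],1),"size",np.round(rc[1],1),"ang",round(rc[2],2)); print("x",b[:,0].min().round(1),b[:,0].max().round(1),"y",b[:,1].min().round(1),b[:,1].max().round(1))
if __name__=="__main__": meas(sys.argv[1],tuple(map(int,sys.argv[2:6])))
E
python3 meas.py w8.npz 415 175 545 275
python3 - <<'E'
from place import *
p=np.load("w8.npz")["p"]; cv2.imwrite("pics/w8c.png",cv2.resize(p[155:305,400:580],None,fx=4,fy=4,interpolation=2)[:,:,::-1])
Rp=np.c_[-B[:,0],B[:,1],-B[:,2]]
go(tcp(.135,.042,.206+.06),Rp); go(tcp(.208,.0397,.3148),Rp); print(sense()["joints"])
E
```

```text
centre [68.1 31.6] size [63.7 96.1] ang 89.98
x 20.0 116.2 y -0.2 63.5
pos [0.4374 0.0771 0.4792] clock 11.475  tool shift cm [-0.24  7.19  4.64]
turn deg (rotvec tool) [ 0.4   0.33 89.88]
pos [0.4374 0.0771 0.4792] clock 11.475  tool shift cm [-0.07 -0.1  -0.25]
turn deg (rotvec tool) [ 0.4   0.33 89.88]
[ 1.52631818e-03 -3.15826990e-01  1.98460775e+00 -4.72708241e-01
  1.38007337e+00 -1.25742911e+00]
```

View pics/w8c.png

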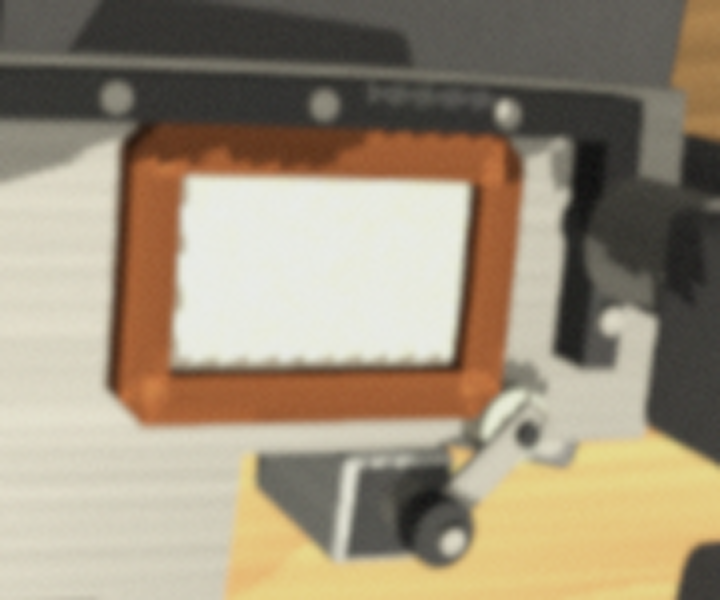

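Frame centre is at bed (68, 32), square on the fence with its lower outer corner at the roller (~(528,255)), about 20 mm short. I turn the tool 90° so the gripper body clears the press arm, and push with shut fingers.

Emit:
{"method": "send_rows", "body": {
  "motion": [0,0,10,0,0,0,1,0,0,10,0,0,0,1,0,0,10,0,0,0,1,0,0,10,0,0,0,1,0,0,10,0,0,0,1]
}}

```text
clock: 12.1
tool_pos: [0.4375, 0.0773, 0.475]
tool_rot: [1.47, 2.348, -0.48]
force: [-0.0, 0.0, 0.7]
gripper_width: 0.0006
```

Emit:
{"method": "send_rows", "body": {
  "motion": [0,0,10,0,0,0,1,0,0,10,0,0,0,1,0,0,10,0,0,0,1,0,0,10,0,0,0,1,0,0,0,0,0,0,1]
}}

```text
clock: 12.72
tool_pos: [0.4375, 0.0773, 0.4753]
tool_rot: [2.123, 1.669, -0.286]
force: [-0.1, 0.1, 0.0]
gripper_width: 0.0001
```

Run:
```python
from place import *
Rp=np.c_[-B[:,0],B[:,1],-B[:,2]]
go(tcp(.140,.042,.199+.003),Rp); s=sense(); print(bedpos(s["tool_pos"]),s["joints"].round(2))
```

```text
pos [0.4375 0.0773 0.4753] clock 12.725  tool shift cm [ 6.53  0.38 10.69]
turn deg (rotvec tool) [0.09 0.03 0.22]
[0.20524961 0.03830988 0.3089235 ] [ 0.   -0.31  1.99 -0.47  1.38  0.31]
```

Emit:
{"method": "send_rows", "body": {
  "motion": [0,0,0,3,0.2,3.5,1,0,0,0,3.5,0.2,3.5,1,0,0,0,0,0,2.6,1,0,0,0,0,0,1,1,0,0,0,0,0,0,1]
}}

```text
clock: 13.35
tool_pos: [0.4688, 0.0856, 0.3565]
tool_rot: [2.124, 1.666, -0.284]
force: [0.4, 0.4, 0.3]
gripper_width: 0.0002
```

Run:
```python
from place import *
s=sense(); print(bedpos(s["tool_pos"]),(B.T@s["force"]).round(2))
p,d=read_camera("wrist"); cv2.imwrite("pics/w9.png",p[:,:,::-1]); np.savez("w9.npz",p=p,d=d,tp=s["tool_pos"],tr=s["tool_rot"])
p,d=read_camera("scene"); cv2.imwrite("pics/s9.png",cv2.resize(p[60:280,220:420],None,fx=3,fy=2.7,interpolation=2)[:,:,::-1])
```

```text
[0.14112363 0.0430397  0.20393034] [-0.28  0.39  0.41]
```

View pics/w9.png

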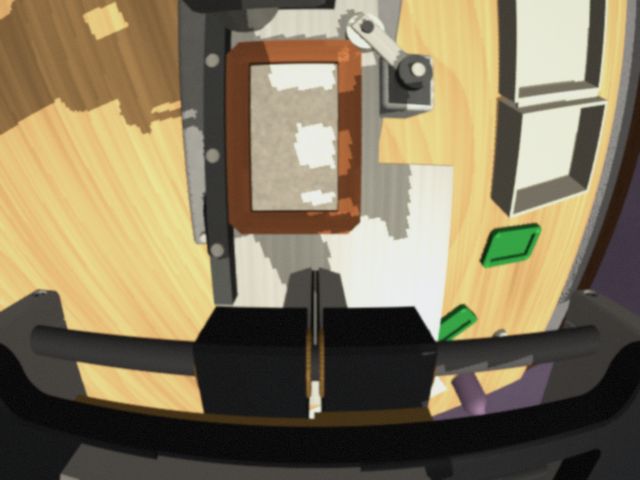

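View pics/s9.png

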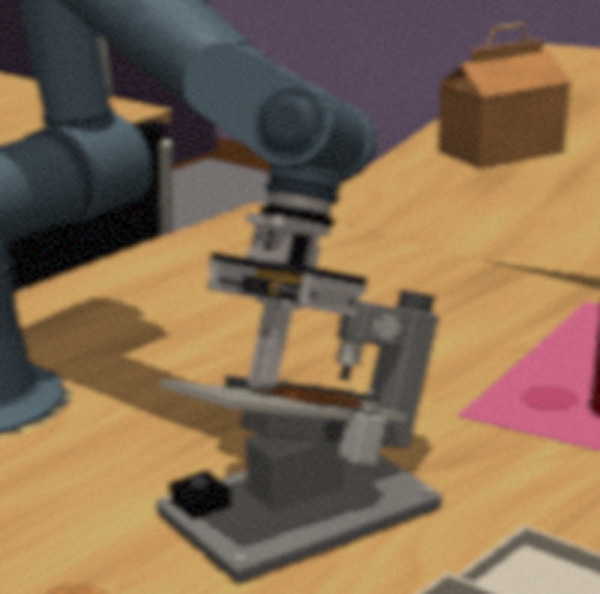

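Emit:
{"method": "send_rows", "body": {
  "motion": [0,0,0,0.7,0,0.2,1,0,0,0,0.5,0,0.1,1,0,0,0,0.3,0,0,1,0,0,0,0.2,0,0,1,0,0,0,0.2,0,0,1]
}}

```text
clock: 14.08
tool_pos: [0.4742, 0.1011, 0.3464]
tool_rot: [2.123, 1.664, -0.283]
force: [0.1, -1.4, 0.5]
gripper_width: 0.0003
```

Emit:
{"method": "send_rows", "body": {
  "motion": [0,0,0,0.2,0,0,1,0,0,0,0.2,0,0,1,0,0,0,0.2,0,0,1]
}}

```text
clock: 14.45
tool_pos: [0.4757, 0.1063, 0.344]
tool_rot: [2.124, 1.664, -0.282]
force: [-1.7, -2.2, 2.1]
gripper_width: 0.0004
```

Run:
```python
from place import *
s=sense(); print(bedpos(s["tool_pos"]),(B.T@s["force"]).round(2))
p,d=read_camera("wrist"); cv2.imwrite("pics/w10.png",p[:,:,::-1]); np.savez("w10.npz",p=p,d=d,tp=s["tool_pos"],tr=s["tool_rot"])
```

```text
[0.11611782 0.04318065 0.2013833 ] [ 3.22 -0.74  1.08]
```

View pics/w10.png

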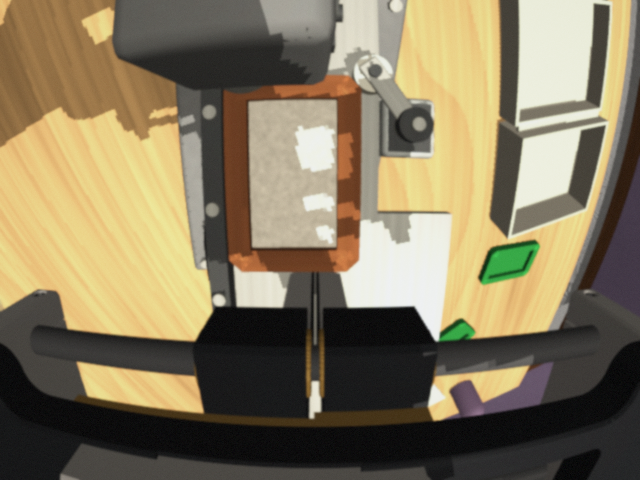

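Emit:
{"method": "send_rows", "body": {
  "motion": [0,0,0,0.2,0,0,1,0,0,0,0.2,0,0,1,0,0,0,0.2,0,0,1,0,0,0,0.2,0,0,1]
}}

```text
clock: 15.0
tool_pos: [0.4779, 0.1134, 0.3406]
tool_rot: [2.124, 1.665, -0.281]
force: [-0.5, -2.4, 1.7]
gripper_width: 0.0004
```

Run:
```python
from place import *
s=sense(); print(bedpos(s["tool_pos"]),(B.T@s["force"]).round(2))
p,d=read_camera("wrist"); cv2.imwrite("pics/w11.png",p[:,:,::-1]); np.savez("w11.npz",p=p,d=d,tp=s["tool_pos"],tr=s["tool_rot"])
```

```text
[0.10788365 0.04316501 0.20135138] [2.95 0.35 0.5 ]
```

View pics/w11.png

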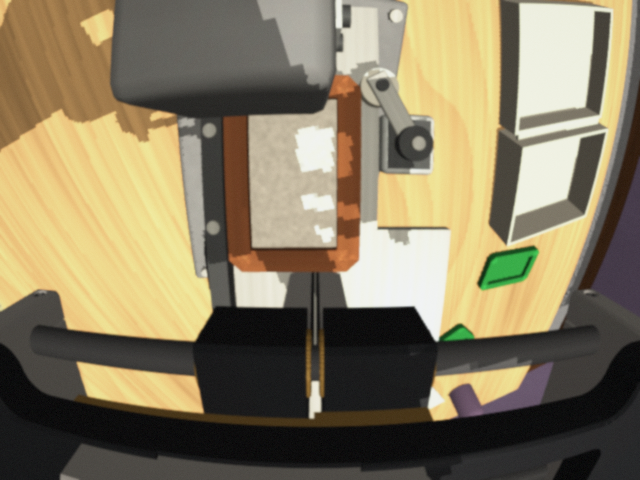

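Run:
```python
from place import *
for fn in ["w10.npz","w11.npz"]:
    z=np.load(fn)
    for uv in [(265,271),(345,270)]:
        print(fn,uv,(bedpos(onplane("wrist",*uv,tcp(0,0,-.0005),B[:,2],tp=z["tp"],tr=z["tr"]))*1000).round(1),(bedpos(onplane("wrist",*uv,tcp(0,0,.0095),B[:,2],tp=z["tp"],tr=z["tr"]))*1000).round(1))
```

```text
w10.npz (265, 271) [110.5  16.9  -0.5] [107.1  18.3   9.5]
w10.npz (345, 270) [109.9  58.5  -0.5] [106.5  57.6   9.5]
w11.npz (265, 271) [102.   17.   -0.5] [98.6 18.4  9.5]
w11.npz (345, 270) [101.5  58.5  -0.5] [98.1 57.6  9.5]
```

Emit:
{"method": "send_rows", "body": {
  "motion": [0,0,0,0.2,0,0,1,0,0,0,0.1,0,0,1,0,0,0,0,0,0,1]
}}

```text
clock: 15.42
tool_pos: [0.4785, 0.116, 0.3392]
tool_rot: [2.124, 1.665, -0.281]
force: [0.2, -0.8, 1.2]
gripper_width: 0.0006
```

Emit:
{"method": "send_rows", "body": {
  "motion": [0,0,0,0.1,0,0,1,0,0,0,0,0,0,1]
}}

```text
clock: 15.68
tool_pos: [0.4788, 0.1168, 0.3389]
tool_rot: [2.124, 1.665, -0.282]
force: [-0.7, -0.1, 0.8]
gripper_width: 0.0001
```

Run:
```python
from place import *
s=sense(); print(bedpos(s["tool_pos"]),(B.T@s["force"]).round(2))
```

```text
[0.10398875 0.04303628 0.20119918] [ 0.64 -0.47  0.73]
```

Emit:
{"method": "send_rows", "body": {
  "motion": [0,0,0,0.1,0,0,1,0,0,0,0,0,0,1]
}}

```text
clock: 15.92
tool_pos: [0.4791, 0.1177, 0.3385]
tool_rot: [2.124, 1.665, -0.282]
force: [-0.3, -1.1, 0.4]
gripper_width: 0.0006
```

Emit:
{"method": "send_rows", "body": {
  "motion": [0,0,0,0.1,0,0,1,0,0,0,0,0,0,1]
}}

```text
clock: 16.18
tool_pos: [0.4793, 0.1182, 0.3383]
tool_rot: [2.123, 1.664, -0.285]
force: [-1.7, -5.3, 2.9]
gripper_width: 0.0004
```

Run:
```python
from place import *
s=sense(); print(bedpos(s["tool_pos"]),(B.T@s["force"]).round(2))
```

```text
[0.10243644 0.04317686 0.20124027] [ 6.22 -0.06  0.36]
```

Force has risen to 6 N at the expected stop. One small nudge more, then I back off and check.

Emit:
{"method": "send_rows", "body": {
  "motion": [0,0,0,0.05,0,0,1,0,0,0,0,0,0,1]
}}

```text
clock: 16.42
tool_pos: [0.4794, 0.1184, 0.3382]
tool_rot: [2.123, 1.663, -0.286]
force: [-2.2, -5.7, 3.5]
gripper_width: 0.0003
```

Emit:
{"method": "send_rows", "body": {
  "motion": [0,0,0,-0.2,0,0,1,0,0,0,-0.6,0,0,1,0,0,0,-2,0,0,1,0,0,0,-3,0,-3,1,0,0,0,0,0,-5,1]
}}

```text
clock: 17.05
tool_pos: [0.4558, 0.103, 0.4332]
tool_rot: [2.127, 1.663, -0.284]
force: [-0.3, -0.1, 0.7]
gripper_width: 0.0001
```

Emit:
{"method": "send_rows", "body": {
  "motion": [0,0,0,-4,0,-4,1,0,0,0,-4,0,-4,1,0,0,0,0,0,0,1]
}}

```text
clock: 17.42
tool_pos: [0.4269, 0.0693, 0.5421]
tool_rot: [2.122, 1.658, -0.27]
force: [-0.2, 0.2, -0.3]
gripper_width: 0.0001
```

Run:
```python
from place import *
s=sense(); print(bedpos(s["tool_pos"]),(B.T@s["force"]).round(2),s["clock"])
p,d=read_camera("wrist"); cv2.imwrite("pics/w12.png",p[:,:,::-1]); np.savez("w12.npz",p=p,d=d,tp=s["tool_pos"],tr=s["tool_rot"])
```

```text
[0.24232662 0.04305103 0.36588305] [-0.2  -0.29 -0.14] 17.425
```

View pics/w12.png

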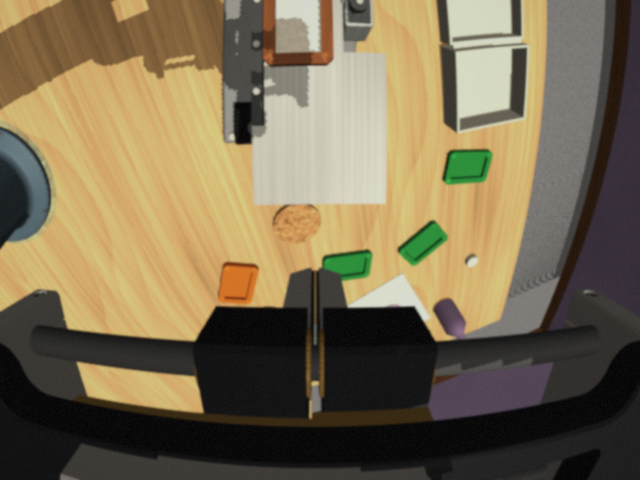

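The frame is only partly in view at (298,30), so I turn back to the earlier viewpoint to see the corner, roller and gaps.

Emit:
{"method": "send_rows", "body": {
  "motion": [0,0,0,4,0,4,1,0,0,-10,0,0,0,1,0,0,-10,0,0,0,1,0,0,-10,0,0,0,1,0,0,-10,0,0,0,1]
}}

```text
clock: 18.1
tool_pos: [0.4419, 0.0872, 0.4823]
tool_rot: [1.457, 2.359, -0.483]
force: [0.9, -0.1, 0.4]
gripper_width: 0.0001
```

Emit:
{"method": "send_rows", "body": {
  "motion": [0,0,-10,0,0,0,1,0,0,-10,0,0,0,1,0,0,-10,0,0,0,1,0,0,-10,0,0,0,1,0,0,-10,0,0,0,1]
}}

```text
clock: 18.73
tool_pos: [0.4419, 0.0872, 0.4823]
tool_rot: [0.34, 2.894, -0.666]
force: [-0.7, 0.8, -0.8]
gripper_width: 0.0003
```

Emit:
{"method": "send_rows", "body": {
  "motion": [0,0,0,0,0,0,1,0,0,0,0,0,0,1]
}}

```text
clock: 18.98
tool_pos: [0.442, 0.0871, 0.4837]
tool_rot: [0.353, 2.889, -0.665]
force: [-0.6, -0.0, -0.2]
gripper_width: 0.0
```

Run:
```python
from place import *
s=sense(); print(bedpos(s["tool_pos"]),s["clock"])
p,d=read_camera("wrist"); cv2.imwrite("pics/w13.png",p[:,:,::-1]); np.savez("w13.npz",p=p,d=d,tp=s["tool_pos"],tr=s["tool_rot"])
cv2.imwrite("pics/w13c.png",cv2.resize(p[140:290,400:580],None,fx=4,fy=4,interpolation=2)[:,:,::-1])
```

```text
[0.1989456  0.04236132 0.32032048] 18.975
```

View pics/w13.png

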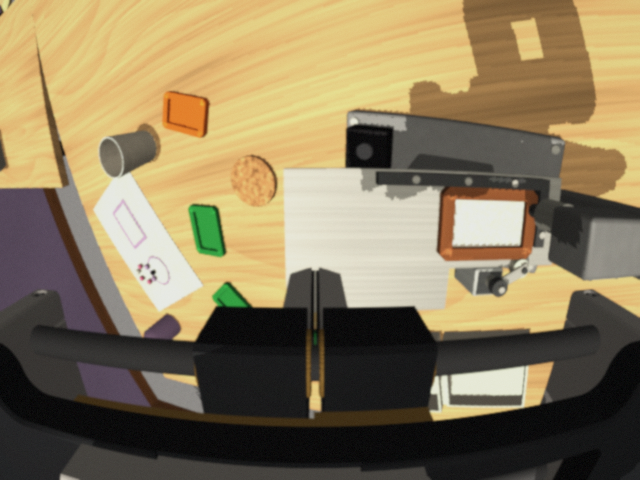

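View pics/w13c.png

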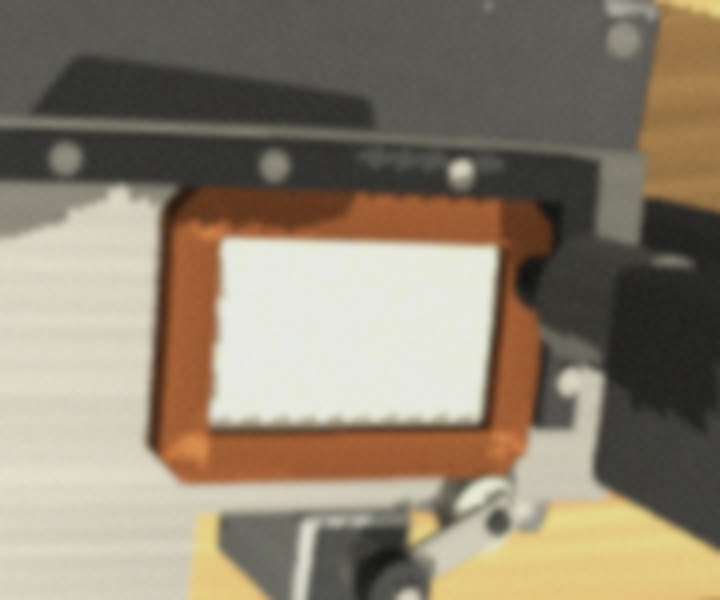

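```bash
python3 meas.py w13.npz 425 175 540 275
python3 - <<'E'
from place import *
z=np.load("w13.npz")
q=lambda u,v,h:(bedpos(onplane("wrist",400+u/4-.4,140+v/4-.4,tcp(0,0,h),B[:,2],tp=z["tp"],tr=z["tr"]))*1000).round(1)
for n,u,v,h in [("upper end top edge",168,330,.0095),("lower end top edge",538,390,.0095),("lip lo",487,400,.0095),("lip hi",218,300,.0095),("lip fence",350,240,.0095),("outer y top",350,478,.0095),("roller bolt (pin?)",498,522,.02),("pivot",405,590,.023)]: print(n,q(u,v,h))
im=z["p"].copy()
T=np.array(get_calibration("wrist")["T_tool_cam"]); ca=R.from_rotvec(z["tr"]).as_matrix()@T[:3,2]
for u,v in [(190,300),(300,460),(200,450),(510,430),(510,300),(300,215),(100,300),(350,330)]:
    U,V=int(400+u/4),int(140+v/4); zc=np.median(z["d"][V-1:V+2,U-1:U+2]); o_,dd=ray("wrist",U,V,tp=z["tp"],tr=z["tr"]); print((u,v),(bedpos(o_+dd*zc/(dd@ca))*1000).round(1))
for th in (0,.22,.29):
    v=np.array([15-36,66-87]); # at rest pin->roller
    for s in (1,): 
        c,sn=np.cos(th),np.sin(th); w=np.array([c*v[0]-sn*v[1],sn*v[0]+c*v[1]]); w2=np.array([c*v[0]+sn*v[1],-sn*v[0]+c*v[1]]); print(th,np.array([36,87])+w,np.array([36,87])+w2)
E
```

```text
centre [47.9 32.1] size [97.5 63.9] ang 0.04
x -0.8 96.7 y 0.1 64.1
upper end top edge [94.4 30.7  9.5]
lower end top edge [-0.6 43.6  9.5]
lip lo [13.6 45.9  9.5]
lip hi [83.6 24.2  9.5]
lip fence [53.4 10.8  9.5]
outer y top [47.6 63.5  9.5]
roller bolt (pin?) [12.6 71.4 20. ]
pivot [36.8 85.3 23. ]
(190, 300) [89.7 24.8  8.7]
(300, 460) [60.3 59.5  9.6]
(200, 450) [84.4 56.7  9.1]
(510, 430) [ 5.7 53.   9. ]
(510, 300) [10.  23.3  9. ]
(300, 215) [65.3  5.6  9.2]
(100, 300) [106.2  26.8  -1.2]
(350, 330) [48.7 31.3  3.7]
0 [15. 66.] [15. 66.]
0.22 [20.08897565 61.92333148] [10.92333148 71.08897565]
0.29 [21.88187534 60.87188189] [ 9.87188189 72.88187534]
```

Run:
```python
from place import *
for fn,v0,pts in [("w8.npz",155,[(527,432),(442,540)]),("w13.npz",140,[(498,522),(405,590)])]:
    z=np.load(fn)
    for h in (.0115,.015,.02):
        a=[bedpos(onplane("wrist",400+u/4-.4,v0+v/4-.4,tcp(0,0,h),B[:,2],tp=z["tp"],tr=z["tr"]))*1000 for u,v in pts]
        pin=np.array([36,87]); w=a[0][:2]-pin; print(fn,h,a[0].round(1),"lever ang rel rest",round(np.radians(45)-np.arctan2(-w[1],-w[0]),3),"to 45deg")
p,d=read_camera("top"); cv2.imwrite("pics/top9.png",p[:,:,::-1])
q=np.load("top0.npz")["p"]; df=cv2.absdiff(p,q).max(2); df=cv2.medianBlur(df,5)
cs,_=cv2.findContours((df>40).astype(np.uint8),0,1); print([cv2.boundingRect(c) for c in cs if cv2.contourArea(c)>15], sense()["clock"])
```

```text
w8.npz 0.0115 [12.2 66.7 11.5] lever ang rel rest 0.078 to 45deg
w8.npz 0.015 [14.7 65.5 15. ] lever ang rel rest -0.004 to 45deg
w8.npz 0.02 [18.1 63.8 20. ] lever ang rel rest -0.129 to 45deg
w13.npz 0.0115 [ 6.9 74.3 11.5] lever ang rel rest 0.375 to 45deg
w13.npz 0.015 [ 9.3 73.1 15. ] lever ang rel rest 0.306 to 45deg
w13.npz 0.02 [12.6 71.4 20. ] lever ang rel rest 0.196 to 45deg
[(283, 475, 9, 5), (334, 441, 16, 34), (0, 236, 327, 244), (378, 198, 29, 33)] 19.075
```

View pics/top9.png

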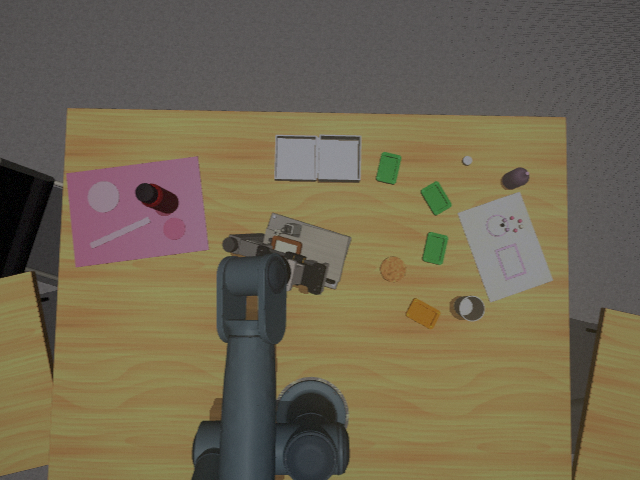

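The bolt height that reads 0 rad at rest (15 mm) now reads 0.31 rad, so the switch is tripped. The frame lies at x ≈ 0–94 and y ≈ 0–64. The top-view difference shows change only at the arm and the frame's old place. Robot is clear, so I hand in.

```bash
python3 -c "
from rig import workorder
print(workorder.job_done())"
```

```text
the job is handed in; nothing more can be done
None
```

The frame is loaded and fully home in the press, and by my last measurements it holds the limit switch tripped on its own. I handed the job in at about 19 s of the 48 s allowed.

**What I did:**
- I gripped the brown frame by its near short bar and laid it face up on the bed, just off the fence and about 58 mm up the slope from home.
- I opened the fingers slightly and lifted off. It slid down to the fence and stopped at the roller, about 20 mm short.
- I turned the tool 90° so the gripper cleared the press arm, then pushed with shut fingers. The push took about 3 N past the roller and ended with about 7 N against the end stop. I then backed off clear.

**Last checks, all from the wrist camera unless noted:**

| Check | Result |
|---|---|
| Frame centre on the bed | about (47.9, 32.1) mm, against (47, 32) for home |
| Skew to the fence | about 0.04° |
| Fence side | edge at y ≈ 0.1 mm |
| End-stop side | end at x ≈ -0.6 mm, within camera error of contact |
| Lever angle | about 0.31 rad with the roller on the frame's side (tripped above 0.22) |
| Other objects | overhead picture shows no change except the arm and the frame's old spot |

**Disagreements:**
- **Frame length:** the outline came out 97.5 mm against the true 94, because the mask caught the frame's side faces. The edge points gave about 95 mm.
- **Bed height:** the depth readings put the bed about 1 mm lower than my fitted position. I allowed for that and used contact force to set the frame down.
- **Lever angle:** it depends on the roller bolt height I assumed. 15 mm reads zero in the picture taken before the push. At 20 mm the same picture gives 0.20, below the trip point, but that height would put the lever at -0.13 rad at rest, so I set it aside.

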